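# Pack the meal-sample cool box and shut its lid

## Robot

A 7-joint arm with a two-finger parallel gripper is mounted at the origin on a cart in front of the work surface, level with it; the furniture and walls round the work are solid. World frame = base frame: x ahead of the robot, y to its left, z up, the work surface at z = 0. Lengths are in m, angles in rad, forces in N, time in s.
With the tool pointing down it reaches from about 0.425 to 0.875 m from the base axis. Payload 8.4 kg.
Tool frame: the origin (TCP) lies midway between the tips of the shut fingers; the grasp point (between the pads) lies 19 mm behind it; z points along the fingers, y is the direction in which the jaws open and shut (so a half turn about z gives the same grasp; the last joint's range is limited). The gripper opens to 87 mm and grips with 3 to 60 N. Pads are 19 mm wide; open, the fingers measure 117 mm over their backs; the gripper's body (75 mm by 190 mm) begins 51 mm behind the grasp point.
Start: joints at [1.151, 0.333, 0.04, 1.465, -0.013, 1.343, -0.059], TCP at [0.205, -0.617, 0.223] pointing down, gripper open.
Joint ranges: [-2.58, 2.58], [-0.38, 2.09], [-1.3, 1.39], [0.25, 2.4], [-1.5, 4.64], [0.08, 2.09], [-2.65, 2.65]. Speed limits (rad/s): [2.22, 2.22, 2.79, 2.79, 3.14, 3.14, 3.14].

## Interface

Orientations are given as a unit quaternion [w, x, y, z].
In Python, from station import manip, eyes, spotter gives the robot as it stands. The module is installed in compiled form; this text tells all that it offers.
- The arm moves only by the tool arm_command, never from a script. Its argument "steps" is a list of rows, each a list of 3 entries, a list of its own where there are three numbers: the shift along the tool's x, y, z each as a share of 0.12 m, from -1 to 1, then the turn, a rotation vector about the tool's x, y, z each as a share of 30 degrees, from -1 to 1, then the opening, from 0 (shut) to 1 (fully open). In form: [[[x, y, z], [ax, ay, az], fingers], ...]. A call has 1 to 12 rows; each row is the pose to reach, as a shift and turn from the pose measured when the call began, along the tool's axes at that moment; what a row does not reach only later rows make up. A row lasts 1/10 s, in which the tool goes at most 50 mm and 8.59 degrees, less where a joint would pass 70% of its speed; a pose out of reach is approached as far as the arm can. A call with a number of a shift or a turn outside -1 to 1 is refused whole. A call with a gripper value outside its range is refused whole. The fingers move at their own pace and stop on an object; "grip_force" is the grip in N (left out, the last holds). Time passes only in rows, so rows that repeat a pose let the fingers close. It gives the time, the measured TCP pose, the force and the opening at its end, in the units of the state.
- manip.get_state(): the state, without advancing time (a new reading comes with each control period).
- eyes.snapshot(name): name is "scene" or "top" or "wrist"; returns a dict with "frame" (420x560x3 uint8, red, green, blue), "camera_matrix" (3x3 intrinsics, pixels), "world_from_camera" (4x4, takes a point from camera to world coordinates). Camera axes: x right, y up, looking along -z (the intrinsics and any distortion apply to the point x, -y, -z); pixel columns grow to the right and rows downward; lengths in m; the calibration is good to about 2 mm. A picture is of the moment at which its call begins. There is no depth.
- manip.finish_job(): hands the job in, once; it reports no verdict.
Trained networks look in a picture, given as the dict that the camera call returned (one of the last four; its "shot" number tells which), for a name from the list of things; names that differ only in an ending like _2 or _b are one class to them, and where a whole thing is asked for, a point or a joint stands for the part that bears it (a point fixed in the world has none). Each returns a list of dicts, best first, with "conf" (0 to 1); they miss things now and then, are a little off and sometimes report something else, mostly with a low value. They report only what shows in the picture. A call takes as long as a camera call. They do not tell look-alikes from the thing itself.
- spotter.spot_in(picture, target): "pixel" ([column, row] in pixels, amid what is visible of it).
The state is a dict: "t": time; "joints": joint angles; "joint_velocities": joint speeds; "tau": joint torques, N m; "tcp_pos": TCP position; "tcp_rot": TCP orientation; "contact_force": force on the tool from outside, world axes, zero at the start; "wrist_torque": the same for the moment, N m; "width": opening from 0.0 (shut) to 1.0 (fully open).
Only numpy, scipy, OpenCV 4.12 (cv2) and the standard library are available. Lean on these libraries where they do the work, as an engineer would, in place of code of your own. Each camera call takes 0.05 s, during which the arm holds its last target.

## Task

Put away today's meal samples: stand every sample jar (orange cap) that is on the table upright in a free pocket of the cool box, leaving the earlier jars in theirs. Then lay the light-blue cold plate over the jars, grip up, pressed down level on the step inside the box, and lower the white lid gently until it is fully closed. Leave the shaker and the dessert tub beside the box where they stand.

Things in the scene. Friction and masses are not known exactly. Their poses are not given: they have to be found in the camera images.
- jar_a_center (a point): Centre (half-way up, 28 mm above its foot) of a new sample jar standing on the table, filled with white rice: an upright screw-cap plastic jar 56 mm tall, clear body 44 mm in diameter, orange cap 46 mm in diameter over the top 15 mm, 90 g; z is its axis. May be absent on the day.
- jar_b_center (a point): Centre (half-way up, 28 mm above its foot) of a new sample jar standing on the table, filled with brown curry: an upright screw-cap plastic jar 56 mm tall, clear body 44 mm in diameter, orange cap 46 mm in diameter over the top 15 mm, 90 g; z is its axis. May be absent on the day.
- jar_c_center (a point): Centre (half-way up, 28 mm above its foot) of a new sample jar standing on the table, filled with green salad: an upright screw-cap plastic jar 56 mm tall, clear body 44 mm in diameter, orange cap 46 mm in diameter over the top 15 mm, 90 g; z is its axis. May be absent on the day.
- jar_d_center (a point): Centre (half-way up, 28 mm above its foot) of a new sample jar standing on the table, filled with red fruit: an upright screw-cap plastic jar 56 mm tall, clear body 44 mm in diameter, orange cap 46 mm in diameter over the top 15 mm, 90 g; z is its axis. May be absent on the day.
- kept_jar_a_center (a point): Centre (half-way up) of an earlier sample jar of the same kind and size, filled with yellow soup, already standing in pocket_1 of the cool box. May be absent on the day (then that pocket is free).
- kept_jar_b_center (a point): Centre (half-way up) of an earlier sample jar of the same kind and size, filled with white rice, already standing in pocket_3 of the cool box. May be absent on the day (then that pocket is free).
- kept_jar_c_center (a point): Centre (half-way up) of an earlier sample jar of the same kind and size, filled with brown curry, already standing in pocket_5 of the cool box. May be absent on the day (then that pocket is free).
- cool_box: Insulated cool box, blue-grey, fixed on the table; origin at the centre of its underside. Outside 190 mm (its x) by 308 mm (its y), rim 112 mm above the table, walls 20 mm thick, inside 150 x 268 mm. Its -x side is the front, towards the robot; the lid is hinged along the top of the +x wall. In it lies a dark insert, its top face 36 mm above the table, with two rows of three round pockets.
- pocket_1 (a point): Where the centre of a jar seated in this pocket lies: on the pocket's axis, 40 mm above the table. front row, +y end. Pocket 54 mm in diameter, 24 mm deep, floor 12 mm above the table, so a seated jar stands 32 mm out of the insert. Rows are 68 mm apart (box x), pockets in a row 74 mm apart (box y).
- pocket_2 (a point): Where the centre of a jar seated in this pocket lies: on the pocket's axis, 40 mm above the table. front row, middle. Pocket 54 mm in diameter, 24 mm deep, floor 12 mm above the table, so a seated jar stands 32 mm out of the insert. Rows are 68 mm apart (box x), pockets in a row 74 mm apart (box y).
- pocket_3 (a point): Where the centre of a jar seated in this pocket lies: on the pocket's axis, 40 mm above the table. front row, -y end. Pocket 54 mm in diameter, 24 mm deep, floor 12 mm above the table, so a seated jar stands 32 mm out of the insert. Rows are 68 mm apart (box x), pockets in a row 74 mm apart (box y).
- pocket_4 (a point): Where the centre of a jar seated in this pocket lies: on the pocket's axis, 40 mm above the table. rear row, +y end. Pocket 54 mm in diameter, 24 mm deep, floor 12 mm above the table, so a seated jar stands 32 mm out of the insert. Rows are 68 mm apart (box x), pockets in a row 74 mm apart (box y).
- pocket_5 (a point): Where the centre of a jar seated in this pocket lies: on the pocket's axis, 40 mm above the table. rear row, middle. Pocket 54 mm in diameter, 24 mm deep, floor 12 mm above the table, so a seated jar stands 32 mm out of the insert. Rows are 68 mm apart (box x), pockets in a row 74 mm apart (box y).
- pocket_6 (a point): Where the centre of a jar seated in this pocket lies: on the pocket's axis, 40 mm above the table. rear row, -y end. Pocket 54 mm in diameter, 24 mm deep, floor 12 mm above the table, so a seated jar stands 32 mm out of the insert. Rows are 68 mm apart (box x), pockets in a row 74 mm apart (box y).
- plate_center (a point): Centre of the slab of the cold plate, 7 mm above its underside: a loose light-blue hard-shell cold plate, slab 142 mm (its x) by 260 mm (its y) by 14 mm, 450 g, lying flat on the table, grip up.
- plate_grip (a point): Middle of the cold plate's moulded grip, a straight upright rib in the centre of the slab, 16 mm thick (plate x), 70 mm long (plate y), standing 24 mm above the slab (its top is 38 mm above the plate's underside; this point is 28 mm above the underside).
- plate_seat (a point): Where the slab's centre lies when the cold plate is down on the light step, 12 mm wide, along the front and rear inner walls: step top 71 mm above the table, 41 mm below the rim, 3 mm above the caps of seated jars. Plate y lies along box y, either way round, with 4 mm of play on each side; the grip's top is then 3 mm below the rim.
- lid_panel (a joint): Angle of the cool box's white lid in rad: 0 closed on the rim, about 1.57 upright, 2.0 fully open, leaning back away from the robot. Stiff friction hinge (about 0.45 N m): it stays where it is left and must be pushed all the way down (about 1 to 5 N at its free end).
- lid_hinge (a point): Middle of the lid's hinge line, at the top outer edge of the box's rear (+x) wall, 112 mm above the table. Its axes turn with the lid: the lid runs 190 mm from here along -x of this point to its free edge; +z of this point points to the outer (upper when closed) side. The hinge axis is y, and the lid is 308 mm wide along it.
- lid_outer (a point): Point on the outer face of the lid (the top when closed, the side away from the robot when open), in the middle of its width, 150 mm from the hinge line; the lid is 23 mm thick there.
- lid_lip (a point): Middle of the lid's front lip, a blue-grey tab 100 mm wide and 10 mm thick that projects 14 mm from the free edge, its outer side set 8 mm in from the lid's outer face.
- salt_shaker: Bystander to the right of the box: grey-topped shaker, 44 mm in diameter, 90 mm tall; origin at the centre of its underside. Leave it where it stands.
- noodle_cup: Bystander to the right of the box: small white dessert tub with a foil top, 72 mm in diameter, 71 mm tall; origin at the centre of its underside. Leave it where it stands.
- cold_plate: The loose cold plate itself (see plate_center); origin at the centre of its underside, x across, y along its long side, z up through the grip.
Not all that is in view belongs to the job. What is shaped like the part that bears jar_a_center but black or pink is not meant. Leave any purple look-alike of the part that bears kept_jar_b_center alone.

How it is judged:
On the way, in this order (a step that is already met when the one before it is completed fails the run):
1. every jar from the table stands upright in a pocket of the cool box (z of jar_a_center in the frame of cool_box between 0.034 and 0.044 m and x of jar_a_center in the frame of cool_box between -0.045 and 0.045 m and y of jar_a_center in the frame of cool_box between -0.085 and 0.085 m and angle between each of jar_a_center, jar_b_center, jar_c_center, jar_d_center's own z axis and vertical below 0.12 rad and z of jar_b_center in the frame of cool_box between 0.034 and 0.044 m and x of jar_b_center in the frame of cool_box between -0.045 and 0.045 m and y of jar_b_center in the frame of cool_box between -0.085 and 0.085 m and z of jar_c_center in the frame of cool_box between 0.034 and 0.044 m and x of jar_c_center in the frame of cool_box between -0.045 and 0.045 m and y of jar_c_center in the frame of cool_box between -0.085 and 0.085 m and z of jar_d_center in the frame of cool_box between 0.034 and 0.044 m and x of jar_d_center in the frame of cool_box between -0.045 and 0.045 m and y of jar_d_center in the frame of cool_box between -0.085 and 0.085 m), for 0.2 s.
2. the cold plate lies level on the step in the box, over the jars (z of plate_center in the frame of plate_seat between -0.003 and 0.003 m and horizontal distance between plate_center and plate_seat below 0.009 m and angle between plate_center's own z axis and vertical below 0.03 rad and angle between the y axis of plate_center and the y axis of cool_box, either way round below 0.08 rad), for 0.2 s.
3. the lid is closed (value of joint lid_panel below 0.035 rad), for 0.2 s.
At the end, for the whole second after the job is handed in: All jars upright (0.12 rad) on pocket floors (centre 34 to 44 mm above the box's underside), earlier jars in their first pockets; cold plate on the step within 3 mm in height, 0.03 rad of level, 9 mm of the seat's centre, 0.08 rad of square; lid within 0.035 rad of closed; plate at rest (all of step 1 and all of step 2 and z of kept_jar_a_center in the frame of cool_box between 0.034 and 0.044 m and x of kept_jar_a_center in the frame of cool_box between -0.045 and 0.045 m and y of kept_jar_a_center in the frame of cool_box between -0.085 and 0.085 m and angle between each of kept_jar_a_center, kept_jar_b_center, kept_jar_c_center's own z axis and vertical below 0.12 rad and horizontal distance between kept_jar_a_center and pocket_1 below 0.012 m and z of kept_jar_b_center in the frame of cool_box between 0.034 and 0.044 m and x of kept_jar_b_center in the frame of cool_box between -0.045 and 0.045 m and y of kept_jar_b_center in the frame of cool_box between -0.085 and 0.085 m and horizontal distance between kept_jar_b_center and pocket_3 below 0.012 m and z of kept_jar_c_center in the frame of cool_box between 0.034 and 0.044 m and x of kept_jar_c_center in the frame of cool_box between -0.045 and 0.045 m and y of kept_jar_c_center in the frame of cool_box between -0.085 and 0.085 m and horizontal distance between kept_jar_c_center and pocket_5 below 0.012 m and value of joint lid_panel below 0.035 rad and linear speed of cold_plate below 0.02 m/s); the robot touches nothing.
It fails at once if the lid is slammed (it swings shut faster than 2.5 rad/s) (velocity of joint lid_panel below -2.5 rad/s).
It fails at once if the shaker or the dessert tub is moved by more than 30 mm (distance of any of salt_shaker, noodle_cup from where it was at the start of the episode above 0.03 m).
Of jar_a, jar_b, jar_c, jar_d only 3 to 4 are there at a start; the rules pass over those that are not, and their reading is None.
Of kept_jar_a, kept_jar_b, kept_jar_c only 1 to 2 are there at a start; the rules pass over those that are not, and their reading is None.
At some moment in a run one of jar_a, jar_b, jar_c, jar_d, cold_plate may be knocked a few centimetres aside while the robot is not near it.
It also fails if it takes over 210 s, if anything falls off the work surface, if the arm or the gripper's body presses on something with over 40 N, if the wrist force passes 120 N, or if a joint passes its speed limit or range.

## Working session

There is one attempt and no reset: what is moved stays moved. The work goes in short steps, Python scripts to look and compute and a tool call to move; the robot and the scene stay as the last step left them, time stands still between calls to the robot, and variables do not carry over. Pictures are saved under pics/ and viewed, and the job is handed in when it is done.

Besides the shell and the picture viewer there is one more tool, called after ">>>" by a JSON object that holds its "api" and its "payload", one argument or row to a line. arm_command: Moves the arm, as the interface text tells. Shift numbers are shares of 0.12 m and turn numbers shares of 30 degrees, none past 1 either way. Its arguments: {"type":"object","properties":{"steps":{"type":"array","items":{"type":"array"}},"grip_force":{"type":"number"}},"required":["steps"]}

```bash
ls -la; mkdir -p pics
cat > h.py <<'E'
import numpy as np, cv2
from station import manip, eyes, spotter
def save(p,name): cv2.imwrite('pics/%s.png'%name, cv2.cvtColor(p['frame'],cv2.COLOR_RGB2BGR))
def ray(p,px):
    K=p['camera_matrix'];T=np.array(p['world_from_camera'])
    d=np.linalg.inv(K)@np.array([px[0],px[1],1.]); d=np.array([d[0],-d[1],-d[2]])
    return T[:3,3],T[:3,:3]@d
def at(p,px,z):
    o,d=ray(p,px); return o+d*(z-o[2])/d[2]
def proj(p,X):
    K=np.array(p['camera_matrix']);T=np.linalg.inv(np.array(p['world_from_camera']))
    c=T[:3,:3]@np.array(X)+T[:3,3]; c=np.array([c[0],-c[1],-c[2]]); u=K@c; return u[:2]/u[2]
E
python3 - <<'E'
from h import *
s=manip.get_state()
for k,v in s.items(): print(k,np.round(v,3))
for n in ['scene','top','wrist']:
    p=eyes.snapshot(n); save(p,n+'0')
    print(n,[k for k in p], np.round(p['camera_matrix'],1).tolist(), np.round(p['world_from_camera'],3).tolist())
    for t in ['jar_a_center','plate_center','plate_grip','cool_box','salt_shaker','noodle_cup','lid_lip','lid_hinge','pocket_1']:
        try: print(t,[(np.round(d['pixel'],0).tolist(),round(d['conf'],2)) for d in spotter.spot_in(p,t)])
        except Exception as e: print(t,e)
E
```

```text
total 12
drwxr-xr-x  3 agent agent 4096 Dec  7 00:58 .
drwxr-xr-x 23 root  root  4096 Dec  7 00:58 ..
drwxr-xr-x  2 agent agent 4096 Dec  7 00:58 pics
t 0.0
joints [ 1.151  0.334  0.04   1.466 -0.013  1.343 -0.059]
joint_velocities [-0.     0.    -0.    -0.001 -0.001  0.001 -0.001]
tau [-0.0000e+00 -6.5636e+01  1.3350e+00 -4.0380e+01 -6.0000e-02  4.5000e-02
  0.0000e+00]
tcp_pos [ 0.205 -0.616  0.222]
tcp_rot [-0.001  0.987  0.16  -0.   ]
contact_force [-0.884  0.064  0.137]
wrist_torque [0.    0.02  0.033]
width 1.004
scene ['frame', 'camera_matrix', 'world_from_camera', 'shot'] [[452.5, 0.0, 276.6], [0.0, 452.5, 212.0], [0.0, 0.0, 1.0]] [[-0.758, 0.457, -0.465, -0.254], [-0.652, -0.532, 0.541, 0.832], [0.0, 0.713, 0.701, 1.227], [0.0, 0.0, 0.0, 1.0]]
jar_a_center [([246.0, 274.0], 0.66), ([223.0, 292.0], 0.61), ([265.0, 289.0], 0.52)]
plate_center [([195.0, 259.0], 0.83)]
plate_grip [([195.0, 261.0], 0.77)]
cool_box [([279.0, 184.0], 0.81), ([310.0, 193.0], 0.54)]
salt_shaker [([362.0, 180.0], 0.49)]
noodle_cup [([321.0, 158.0], 0.75)]
lid_lip [([264.0, 158.0], 0.69)]
lid_hinge [([
[... 532 characters left out ...]
175.0], 0.56), ([328.0, 138.0], 0.28)]
cool_box [([326.0, 178.0], 0.59)]
salt_shaker [([430.0, 245.0], 0.62), ([237.0, 232.0], 0.62), ([181.0, 175.0], 0.57)]
noodle_cup [([236.0, 232.0], 0.68), ([422.0, 175.0], 0.6)]
lid_lip [([329.0, 139.0], 0.7), ([326.0, 177.0], 0.61)]
lid_hinge [([331.0, 140.0], 0.86)]
pocket_1 [([328.0, 176.0], 0.59)]
wrist ['frame', 'camera_matrix', 'world_from_camera', 'shot'] [[340.3, 0.0, 277.3], [0.0, 340.3, 214.5], [0.0, 0.0, 1.0]] [[0.316, 0.907, 0.279, 0.283], [-0.949, 0.302, 0.093, -0.591], [0.0, -0.294, 0.956, 0.385], [0.0, 0.0, 0.0, 1.0]]
jar_a_center []
plate_center []
plate_grip []
cool_box []
salt_shaker []
noodle_cup []
lid_lip []
lid_hinge []
pocket_1 []
```

View pics/top0.png

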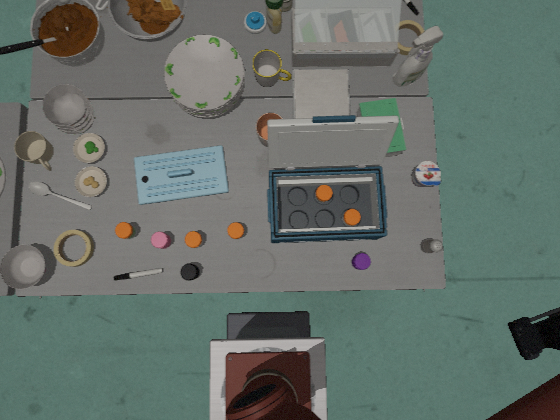

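View pics/scene0.png

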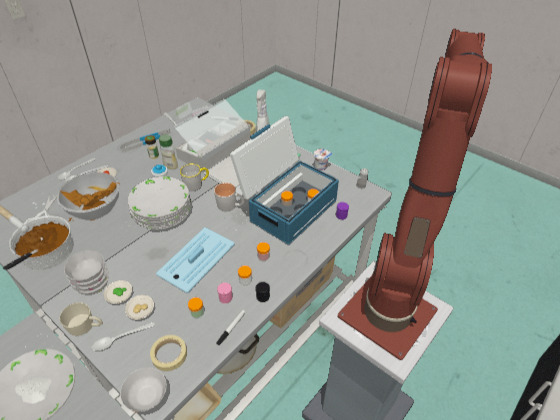

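View pics/wrist0.png

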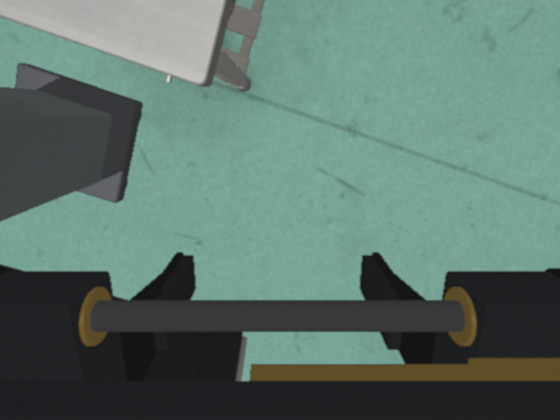

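Run:
```python
import cv2
a=cv2.imread('pics/top0.png')[90:300,90:470]; cv2.imwrite('pics/top0z.png',cv2.resize(a,None,fx=2.1,fy=2.1,interpolation=cv2.INTER_CUBIC))
a=cv2.imread('pics/scene0.png')[120:320,150:420]; cv2.imwrite('pics/scene0z.png',cv2.resize(a,None,fx=2.9,fy=2.9,interpolation=cv2.INTER_CUBIC))
```

```text
(no output)
```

View pics/top0z.png

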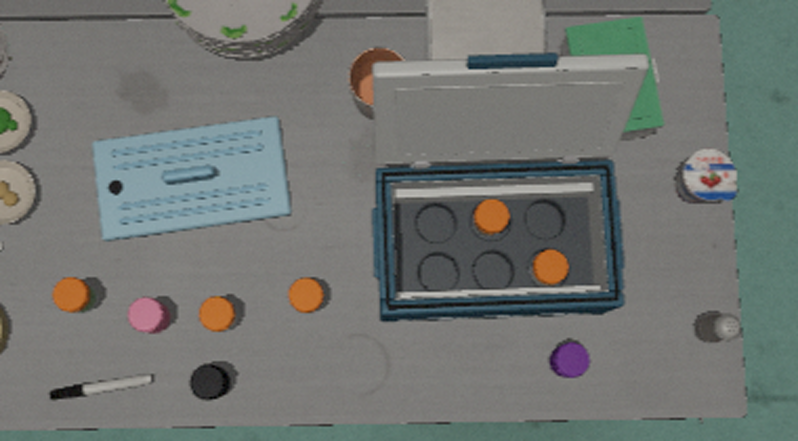

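View pics/scene0z.png

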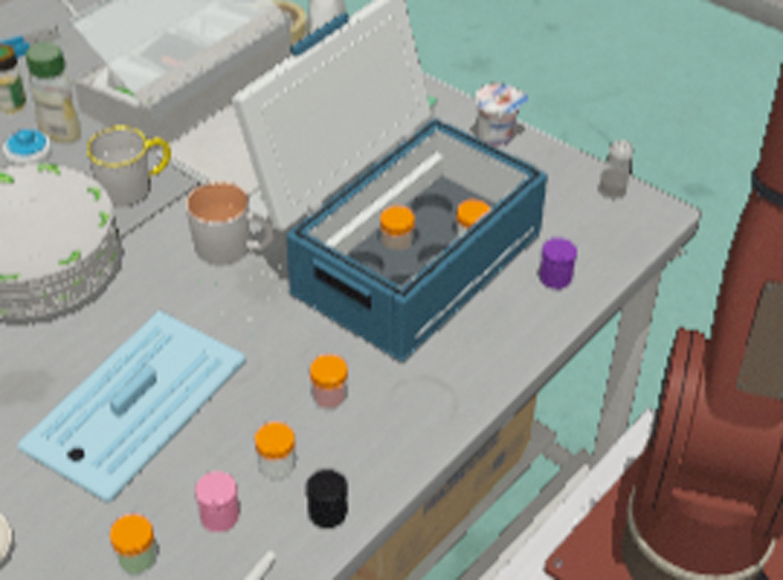

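Run:
```python
from h import *
p=eyes.snapshot('top'); q=eyes.snapshot('scene'); np.save('pt.npy',p,allow_pickle=True); np.save('ps.npy',q,allow_pickle=True)
for n,pp,A in (('top',p,200),('scene',q,60)):
    hsv=cv2.cvtColor(pp['frame'],cv2.COLOR_RGB2HSV)
    m=cv2.inRange(hsv,(8,200,150),(20,255,255))
    k,l,st,c=cv2.connectedComponentsWithStats(m)
    for i in range(1,k):
        if st[i,4]>60: print(n,st[i],np.round(c[i],1),np.round(at(pp,c[i],0.055),4),np.round(at(pp,c[i],0.067),4))
f=p['frame'][110:255,255:400]; cv2.imwrite('pics/box.png',cv2.resize(f[:,:,::-1],(725,580) if 0 else None,fx=4,fy=4,interpolation=cv2.INTER_CUBIC))
f=p['frame'][140:210,125:235]; cv2.imwrite('pics/plate.png',cv2.resize(f[:,:,::-1],None,fx=7,fy=7,interpolation=cv2.INTER_CUBIC))
```

```text
scene [281 192  12   9  85] [286.7 195.8] [ 0.5506 -0.1641  0.055 ] [ 0.5424 -0.1539  0.067 ]
scene [257 243  13  11 111] [262.8 247.8] [0.4443 0.0915 0.055 ] [0.4371 0.0991 0.067 ]
scene [238 266  13  12 123] [244.3 271.6] [0.4218 0.2066 0.055 ] [0.4149 0.213  0.067 ]
scene [188 298  15  13 150] [195. 304.] [0.45   0.3955 0.055 ] [0.4428 0.4    0.067 ]
```

View pics/box.png

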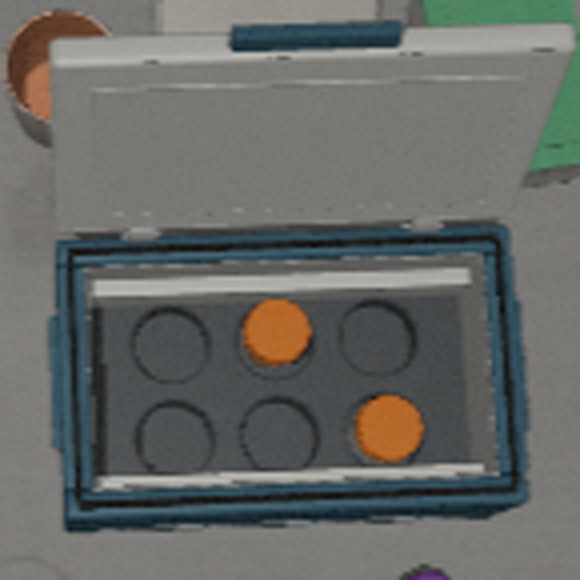

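View pics/plate.png

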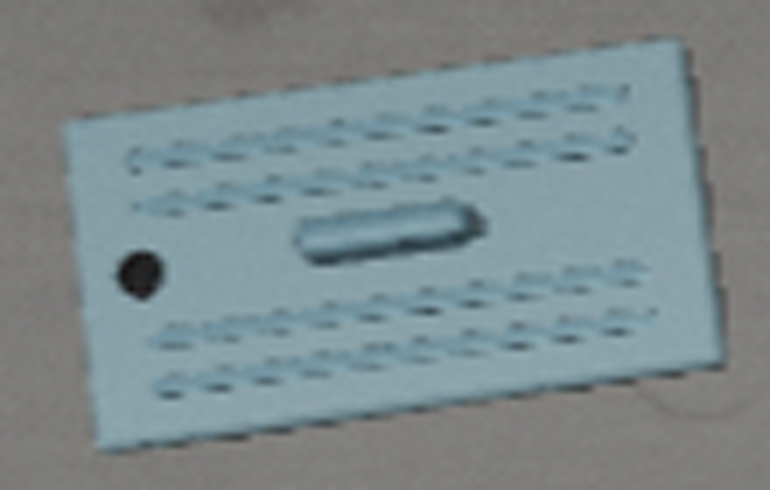

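Run:
```python
from h import *
from scipy.optimize import least_squares
p=np.load('pt.npy',allow_pickle=True).item();q=np.load('ps.npy',allow_pickle=True).item()
hsv=cv2.cvtColor(p['frame'],cv2.COLOR_RGB2HSV)
m=cv2.inRange(hsv,(8,180,120),(20,255,255))
k,l,st,c=cv2.connectedComponentsWithStats(m)
for i in range(1,k):
    if 100<st[i,4]<400: print('top',st[i],np.round(c[i],1),np.round(at(p,c[i],0.054),4),np.round(at(p,c[i],0.066),4))
F=lambda x,y:((x+.5)/4+255-.5,(y+.5)/4+110-.5)
obs=[((.095,.154,.112),(58,240)),((.095,-.154,.112),(510,224)),((-.095,.154,.112),(68,510)),((-.095,-.154,.112),(525,488)),
((.034,.074,.036),(172,346)),((.034,-.074,.036),(377,339)),((-.034,.074,.036),(175,437)),((-.034,0,.036),(279,436))]
def W(v,X): c,s=np.cos(v[2]),np.sin(v[2]); return (v[0]+c*X[0]-s*X[1],v[1]+s*X[0]+c*X[1],X[2])
f=lambda v:np.concatenate([proj(p,W(v,X))-F(*u) for X,u in obs])
r=least_squares(f,[.5,-.1,0]); print(r.x,np.round(r.fun.reshape(-1,2),1).tolist())
G=lambda x,y:((x+.5)/7+125-.5,(y+.5)/7+140-.5)
ob2=[((.071,.13,.014),(63,125)),((.071,-.13,.014),(680,38)),((-.071,.13,.014),(98,447)),((-.071,-.13,.014),(722,362)),((0,0,.038),(388,228))]
f2=lambda v:np.concatenate([proj(p,W(v,X))-G(*u) for X,u in ob2])
r2=least_squares(f2,[.5,.2,0]); print(r2.x,np.round(r2.fun.reshape(-1,2),1).tolist())
# overlays
def draw(pp,name):
    im=cv2.resize(pp['frame'][:,:,::-1],None,fx=3,fy=3,interpolation=cv2.INTER_CUBIC)
    P=lambda X:tuple(int(round(a)) for a in (proj(pp,X)+.5)*3)
    def poly(v,pts): cv2.polylines(im,[np.array([P(W(v,X)) for X in pts])],True,(0,255,0),1)
    for z,a,b in((.112,.095,.154),(.112,.075,.134),(0,.095,.154)): poly(r.x,[(a,b,z),(a,-b,z),(-a,-b,z),(-a,b,z)])
    for x in(.034,-.034):
        for y in(.074,0,-.074): poly(r.x,[(x+.027*np.cos(t),y+.027*np.sin(t),.036) for t in np.linspace(0,6.28,30)])
    poly(r2.x,[(.071,.13,.014),(.071,-.13,.014),(-.071,-.13,.014),(-.071,.13,.014)])
    return im
im=draw(p,'t')[300:800,370:1170]; cv2.imwrite('pics/ov_t.png',im)
im=draw(q,'t')[420:1000,440:1100]; cv2.imwrite('pics/ov_s.png',im)
```

```text
top [316 185  17  16 203] [323.8 192.4] [ 0.5517 -0.1633  0.054 ] [ 0.5495 -0.1618  0.066 ]
top [344 209  16  16 206] [351.6 216.6] [ 0.4825 -0.2386  0.054 ] [ 0.4809 -0.2364  0.066 ]
top [116 222  16  16 199] [123.3 229.7] [0.455  0.3898 0.054 ] [0.4536 0.3859 0.066 ]
top [228 223  16  16 193] [235.4 230.1] [0.4496 0.0836 0.054 ] [0.4483 0.0827 0.066 ]
top [185 231  16  17 198] [192.8 238.9] [0.427 0.2   0.054] [0.4259 0.1979 0.066 ]
[ 0.51665326 -0.16477517  0.02479031] [[-1.1, -1.1], [0.1, -1.2], [-0.9, 2.1], [1.8, 3.0], [-0.4, -1.1], [0.3, -1.3], [-0.0, -0.1], [0.2, -0.8]]
[0.61857201 0.24356076 0.13028025] [[-0.4, -0.9], [0.7, -0.6], [-0.4, 1.0], [1.0, 0.4], [-0.9, -0.0]]
```

View pics/ov_t.png

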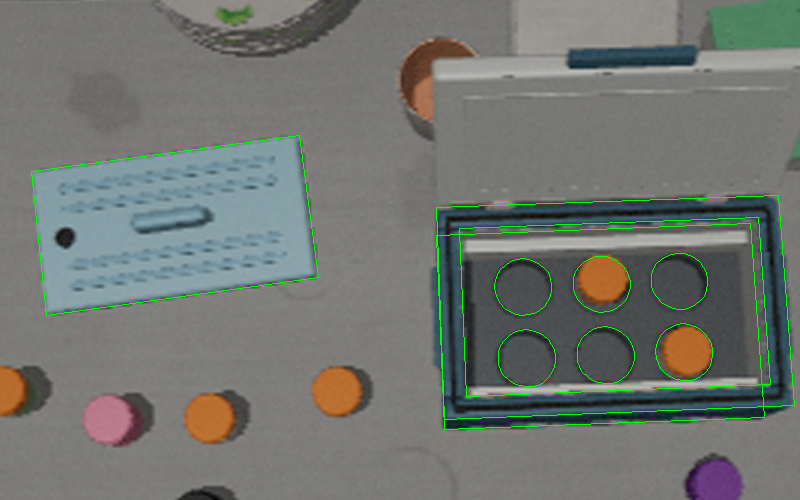

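View pics/ov_s.png

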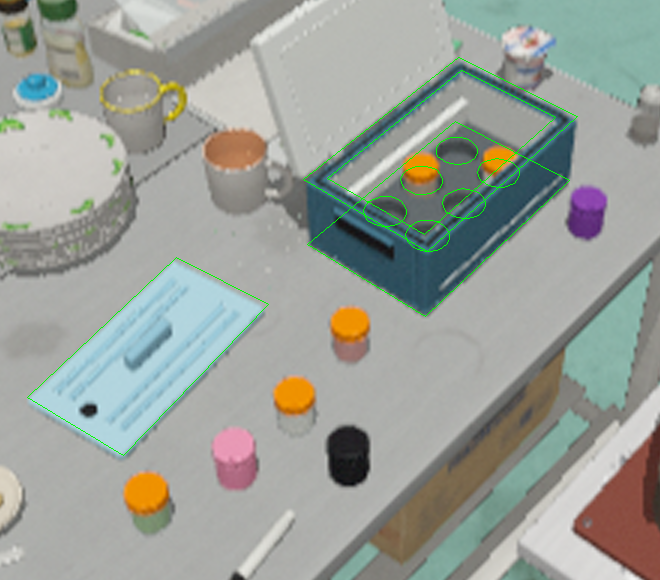

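```bash
cat >> h.py <<'E'
from scipy.spatial.transform import Rotation as R
def rot(q): return R.from_quat([q[1],q[2],q[3],q[0]])
def down(yaw): # tool x at yaw deg, z down
    c,s=np.cos(np.radians(yaw)),np.sin(np.radians(yaw))
    return R.from_matrix(np.array([[c,s,0],[s,-c,0],[0,0,-1]]))
def plan(pos,yaw=None,Rt=None,s=None):
    s=s or manip.get_state(); r=rot(s['tcp_rot']); 
    d=r.inv().apply(np.array(pos)-np.array(s['tcp_pos']))/.12
    Rt=Rt or (down(yaw) if yaw is not None else r)
    v=(r.inv()*Rt).as_rotvec()/np.radians(30)
    X=r.as_matrix()
    print('t',round(s['t'],2),'tcp',np.round(s['tcp_pos'],4),'yaw',round(np.degrees(np.arctan2(X[1,0],X[0,0])),2),'tz',np.round(X[:,2],3),'w',round(s['width'],3),'F',np.round(s['contact_force'],1),'q',np.round(s['joints'],2))
    print('shift',np.round(d,3),'turn',np.round(v,3))
E
python3 -c "
from h import *
plan((.447,.088,.25),181.4)
plan((.26,-.43,.25),60)
plan((.40,-.30,.25),100)"
```

```text
t 1.6 tcp [ 0.2049 -0.6168  0.2225] yaw 18.38 tz [-0.  0. -1.] w 1.002 F [0.2 0.3 0.3] q [ 1.15  0.33  0.04  1.47 -0.01  1.34 -0.06]
shift [ 3.766 -4.938 -0.229] turn [-0.    -0.    -5.434]
t 1.6 tcp [ 0.2049 -0.6168  0.2225] yaw 18.38 tz [-0.  0. -1.] w 1.002 F [0.2 0.3 0.3] q [ 1.15  0.33  0.04  1.47 -0.01  1.34 -0.06]
shift [ 0.926 -1.333 -0.229] turn [-0.    -0.    -1.387]
t 1.6 tcp [ 0.2049 -0.6168  0.2225] yaw 18.38 tz [-0.  0. -1.] w 1.002 F [0.2 0.3 0.3] q [ 1.15  0.33  0.04  1.47 -0.01  1.34 -0.06]
shift [ 2.375 -1.993 -0.229] turn [-0.    -0.    -2.721]
```

>>> {"api": "arm_command", "payload": {
  "steps": [
    [[0.9,-1,-0.25],[0,0,-1],0.7],
    [[0.9,-1,-0.25],[0,0,-1],0.7],
    [[0.9,-1,-0.25],[0,0,-1],0.7],
    [[0.9,-1,-0.25],[0,0,-1],0.7],
    [[0.9,-1,-0.25],[0,0,-1],0.7]
  ]
}}

```text
t: 2.1
tcp_pos: [0.2715, -0.467, 0.2538]
tcp_rot: [0.001, 0.911, 0.412, 0.0]
contact_force: [-0.2, -1.0, 0.9]
width: 0.719
```

```bash
python3 -c "
from h import *
plan((.38,-.30,.25),100)"
```

```text
t 2.1 tcp [ 0.2715 -0.467   0.2538] yaw 48.7 tz [ 0.001 -0.001 -1.   ] w 0.719 F [-0.2 -1.   0.9] q [ 1.06  0.1  -0.1   1.68  0.01  1.36  0.23]
shift [ 1.642 -0.239  0.031] turn [ 0.003  0.002 -1.71 ]
```

>>> {"api": "arm_command", "payload": {
  "steps": [
    [[1,-0.15,0],[0,0,-1],0.7],
    [[1,-0.15,0],[0,0,-1],0.7],
    [[1,-0.15,0],[0,0,-1],0.7],
    [[1,-0.15,0],[0,0,-1],0.7]
  ]
}}

```text
t: 2.5
tcp_pos: [0.3393, -0.3628, 0.2539]
tcp_rot: [0.001, 0.771, 0.637, 0.0]
contact_force: [0.1, -0.8, 0.4]
width: 0.706
```

```bash
python3 -c "
from h import *
plan((.42,-.25,.25),120)"
```

```text
t 2.5 tcp [ 0.3393 -0.3628  0.2539] yaw 79.16 tz [ 0.002 -0.001 -1.   ] w 0.706 F [ 0.1 -0.8  0.4] q [ 0.95  0.02 -0.22  1.77  0.    1.35  0.54]
shift [1.05  0.484 0.033] turn [ 0.004  0.003 -1.361]
```

>>> {"api": "arm_command", "payload": {
  "steps": [
    [[1,0.4,0],[0,0,-1],0.7],
    [[1,0.4,0],[0,0,-1],0.7],
    [[1,0.4,0],[0,0,-1],0.7],
    [[1,0.4,0],[0,0,-1],0.7]
  ]
}}

```text
t: 2.9
tcp_pos: [0.4115, -0.2507, 0.254]
tcp_rot: [0.001, 0.576, 0.818, 0.001]
contact_force: [-0.2, -0.6, -0.3]
width: 0.7
```

```bash
python3 -c "
from h import *
plan((.447,-.1,.25),150)"
```

```text
t 2.9 tcp [ 0.4115 -0.2507  0.254 ] yaw 109.69 tz [ 0.003 -0.    -1.   ] w 0.7 F [-0.2 -0.6 -0.3] q [ 0.82 -0.01 -0.36  1.8  -0.01  1.35  0.81]
shift [1.083 0.701 0.034] turn [ 0.005  0.004 -1.344]
```

>>> {"api": "arm_command", "payload": {
  "steps": [
    [[1,0.6,0],[0,0,-1],0.7],
    [[1,0.6,0],[0,0,-1],0.7],
    [[1,0.6,0],[0,0,-1],0.7],
    [[1,0.6,0],[0,0,-1],0.7]
  ]
}}

```text
t: 3.3
tcp_pos: [0.4404, -0.1086, 0.2544]
tcp_rot: [0.002, 0.34, 0.941, 0.001]
contact_force: [-0.7, -0.2, -0.2]
width: 0.696
```

```bash
python3 -c "
from h import *
plan((.447,.02,.2),181.4)"
```

```text
t 3.3 tcp [ 0.4404 -0.1086  0.2544] yaw 140.28 tz [ 0.005  0.001 -1.   ] w 0.696 F [-0.7 -0.2 -0.2] q [ 0.68 -0.07 -0.5   1.85 -0.04  1.35  1.06]
shift [0.644 0.858 0.455] turn [ 0.005  0.008 -1.371]
```

>>> {"api": "arm_command", "payload": {
  "steps": [
    [[0.75,1,0],[0,0,-1],0.7],
    [[0.75,1,0],[0,0,-1],0.7],
    [[0.75,1,0],[0,0,-1],0.7],
    [[0.75,1,0],[0,0,-1],0.7]
  ]
}}

```text
t: 3.7
tcp_pos: [0.4483, 0.0466, 0.2551]
tcp_rot: [0.003, 0.08, 0.997, 0.002]
contact_force: [0.6, -0.8, -0.4]
width: 0.7
```

```bash
python3 -c "
from h import *
plan((.447,.088,.2),181.4)
p=eyes.snapshot('wrist'); save(p,'w1')
print(np.round(p['world_from_camera'],3))
print([(np.round(d['pixel'],0).tolist(),round(d['conf'],2)) for d in spotter.spot_in(p,'jar_a_center')])
print(proj(p,(.447,.088,.056)))
"
```

```text
t 3.7 tcp [0.4483 0.0466 0.2551] yaw 170.86 tz [ 0.006  0.003 -1.   ] w 0.7 F [ 0.6 -0.8 -0.4] q [ 0.51 -0.08 -0.66  1.85 -0.05  1.35  1.27]
shift [0.068 0.337 0.46 ] turn [ 0.006  0.011 -0.351]
[[ 0.158 -0.942 -0.298  0.368]
 [ 0.987  0.152  0.044  0.059]
 [ 0.004 -0.301  0.954  0.417]
 [ 0.     0.     0.     1.   ]]
[([410.0, 144.0], 0.83), ([421.0, 52.0], 0.82)]
[313.83218377 178.66156053]
```

View pics/w1.png

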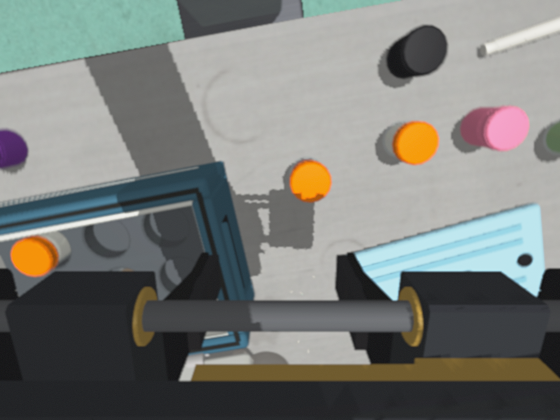

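```bash
cat >> h.py <<'E'
def caps(p,z=.055,minA=150):
    hsv=cv2.cvtColor(p['frame'],cv2.COLOR_RGB2HSV)
    m=cv2.inRange(hsv,(8,190,90),(22,255,255)); m=cv2.morphologyEx(m,cv2.MORPH_CLOSE,np.ones((5,5),np.uint8))
    k,l,st,c=cv2.connectedComponentsWithStats(m)
    for i in range(1,k):
        if st[i,4]>minA: print(st[i],np.round(c[i],1),np.round(at(p,c[i],z),4))
E
python3 -c "
from h import *
p=eyes.snapshot('wrist'); caps(p); caps(p,.067)
plan((.447,.088,.08),181.4)
"
```

```text
[ 398  121   45   42 1478] [420.2 141.4] [0.4267 0.1979 0.055 ]
[ 295  160   40   41 1285] [314.4 180.3] [0.4492 0.0833 0.055 ]
[  16  236   46   40 1383] [ 38.5 255.5] [ 0.4835 -0.2432  0.055 ]
[ 398  121   45   42 1478] [420.2 141.4] [0.4247 0.1932 0.067 ]
[ 295  160   40   41 1285] [314.4 180.3] [0.4465 0.0823 0.067 ]
[  16  236   46   40 1383] [ 38.5 255.5] [ 0.4797 -0.2333  0.067 ]
t 3.85 tcp [0.4483 0.0403 0.2545] yaw 170.05 tz [ 0.005  0.001 -1.   ] w 0.702 F [-0.2  0.  -0.7] q [ 0.51 -0.08 -0.65  1.85 -0.05  1.35  1.27]
shift [0.085 0.387 1.455] turn [ 0.003  0.008 -0.378]
```

>>> {"api": "arm_command", "payload": {
  "steps": [
    [[0.05,0.35,0.5],[0,0,-0.38],0.7],
    [[0.05,0.35,0.9],[0,0,-0.38],0.7],
    [[0.05,0.35,1],[0,0,-0.38],0.7],
    [[0.05,0.35,1],[0,0,-0.38],0.7],
    [[0.05,0.35,1],[0,0,-0.38],0.7],
    [[0.05,0.35,1],[0,0,-0.38],0.7]
  ]
}}

```text
t: 4.45
tcp_pos: [0.4517, 0.0819, 0.1364]
tcp_rot: [0.004, -0.011, 1.0, 0.001]
contact_force: [0.3, 0.2, 0.2]
width: 0.7
```

```bash
python3 -c "
from h import *
p=eyes.snapshot('wrist'); save(p,'w2'); caps(p)
plan((.4488,.0835,.032),181.4)
"
```

```text
[ 403  161   65   59 2999] [435.3 189.9] [0.4258 0.1976 0.055 ]
[ 251  187   58   59 2673] [279.8 215.9] [0.4484 0.084  0.055 ]
t 4.5 tcp [0.4517 0.0821 0.1364] yaw -178.7 tz [ 0.007  0.001 -1.   ] w 0.703 F [ 0.7  0.  -0.7] q [ 0.44  0.05 -0.72  2.    0.04  1.1   1.29]
shift [0.03  0.012 0.87 ] turn [ 0.002  0.014 -0.003]
```

View pics/w2.png

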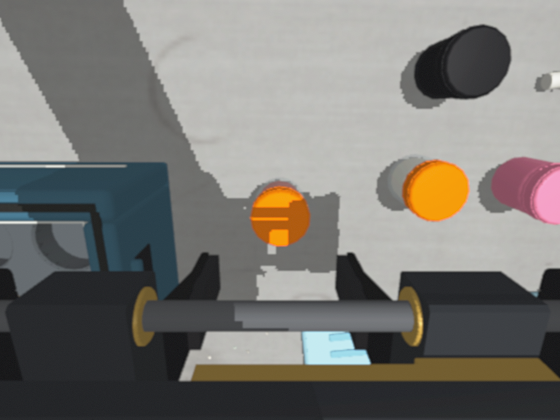

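>>> {"api": "arm_command", "payload": {
  "steps": [
    [[0.03,0.01,0.35],[0,0.01,0],0.7],
    [[0.03,0.01,0.7],[0,0.01,0],0.7],
    [[0.03,0.01,0.87],[0,0.01,0],0.7],
    [[0.03,0.01,0.87],[0,0.01,0],0.7],
    [[0.03,0.01,0.87],[0,0.01,0],0],
    [[0.03,0.01,0.87],[0,0.01,0],0],
    [[0.03,0.01,0.87],[0,0.01,0],0],
    [[0.03,0.01,0.87],[0,0.01,0],0]
  ],
  "grip_force": 20
}}

```text
t: 5.3
tcp_pos: [0.4503, 0.0834, 0.0336]
tcp_rot: [0.003, -0.011, 1.0, 0.0]
contact_force: [-1.1, -0.6, 6.8]
width: 0.521
```

```bash
python3 -c "
from h import *
plan((.4488,.0835,.14),181.4)
v=np.array([.51665,-.16478]); c,s=np.cos(.0248),np.sin(.0248)
for n,(x,y) in {1:(-.034,.074),2:(-.034,0),4:(.034,.074),6:(.034,-.074)}.items(): print(n, v+[c*x-s*y,s*x+c*y])
"
```

```text
t 5.3 tcp [0.4503 0.0834 0.0336] yaw -178.71 tz [ 0.005  0.001 -1.   ] w 0.521 F [-1.1 -0.6  6.8] q [ 0.39  0.21 -0.72  2.1   0.18  0.89  1.16]
shift [ 0.008  0.001 -0.886] turn [ 0.001  0.01  -0.004]
1 [ 0.48082544 -0.09164587]
2 [ 0.48266046 -0.16562311]
4 [ 0.54880453 -0.08995964]
6 [ 0.55247456 -0.23791413]
```

>>> {"api": "arm_command", "payload": {
  "steps": [
    [[0,0,-0.3],[0,0,0],0],
    [[0,0,-0.7],[0,0,0],0],
    [[0,0,-1],[0,0,0],0],
    [[0,0.5,-1],[0,0,0],0],
    [[0,1,-1],[0,0,0],0],
    [[0,1,-1],[0,0,0],0],
    [[0,1,-1],[0,0,0],0]
  ]
}}

```text
t: 6.0
tcp_pos: [0.4463, 0.207, 0.1546]
tcp_rot: [0.003, -0.014, 1.0, 0.001]
contact_force: [0.5, 0.6, 0.1]
width: 0.524
```

```bash
python3 -c "
from h import *
plan((.4827,-.1656,.16),181.4)
p=eyes.snapshot('wrist'); save(p,'w3')
"
```

```text
t 6.0 tcp [0.4463 0.207  0.1546] yaw -178.41 tz [ 0.006  0.002 -1.   ] w 0.524 F [0.5 0.6 0.1] q [ 0.29  0.13 -0.86  1.9   0.11  1.15  0.99]
shift [-0.217 -3.112 -0.051] turn [0.004 0.013 0.006]
```

View pics/w3.png

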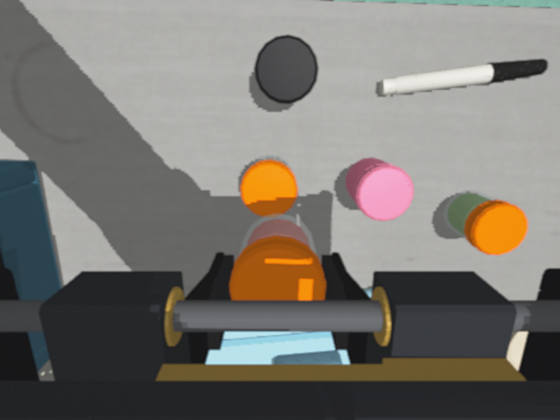

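>>> {"api": "arm_command", "payload": {
  "steps": [
    [[0,-0.4,-0.2],[0,0,0],0],
    [[-0.1,-0.8,-0.2],[0,0,0],0],
    [[-0.1,-1,-0.2],[0,0,0],0],
    [[-0.1,-1,-0.2],[0,0,0],0]
  ]
}}

```text
t: 6.45
tcp_pos: [0.4619, 0.079, 0.1782]
tcp_rot: [0.003, -0.009, 1.0, -0.001]
contact_force: [-0.7, -0.1, -1.2]
width: 0.517
```

>>> {"api": "arm_command", "payload": {
  "steps": [
    [[0,-0.4,0],[0,0,0],0],
    [[-0.1,-0.8,0],[0,0,0],0],
    [[-0.1,-1,0],[0,0,0],0],
    [[-0.1,-1,0],[0,0,0],0]
  ]
}}

```text
t: 6.85
tcp_pos: [0.4755, -0.0456, 0.1783]
tcp_rot: [0.003, -0.005, 1.0, -0.001]
contact_force: [-0.2, 0.9, -0.9]
width: 0.525
```

```bash
python3 -c "
from h import *
plan((.4827,-.1656,.16),181.4)
p=eyes.snapshot('wrist'); save(p,'w4')
"
```

```text
t 6.85 tcp [ 0.4755 -0.0456  0.1783] yaw -179.43 tz [ 0.005 -0.002 -1.   ] w 0.525 F [-0.2  0.9 -0.9] q [ 0.61  0.04 -0.62  1.91  0.03  1.19  1.56]
shift [-0.049 -1.001  0.155] turn [-0.004  0.01  -0.028]
```

View pics/w4.png

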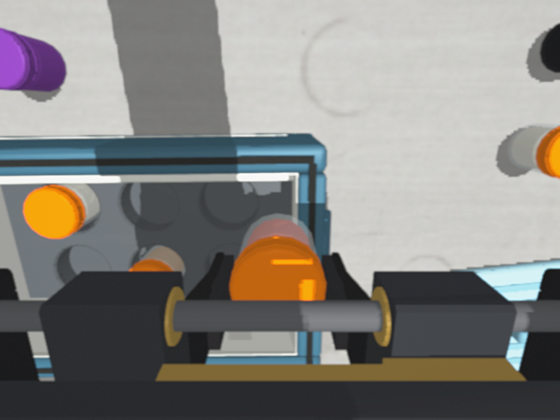

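>>> {"api": "arm_command", "payload": {
  "steps": [
    [[-0.05,-0.4,0],[0,0,-0.03],0],
    [[-0.05,-0.8,0],[0,0,-0.03],0],
    [[-0.05,-1,0],[0,0,-0.03],0],
    [[-0.05,-1,0],[0,0,-0.03],0],
    [[-0.05,-1,0],[0,0,-0.03],0]
  ]
}}

```text
t: 7.4
tcp_pos: [0.4831, -0.1615, 0.1785]
tcp_rot: [0.003, -0.014, 1.0, -0.0]
contact_force: [1.1, 0.4, -1.1]
width: 0.523
```

```bash
cat >> h.py <<'E'
BOX=[.51665,-.16478,.0248]
def W(X,v=None):
    v=v if v is not None else BOX; c,s=np.cos(v[2]),np.sin(v[2]); return (v[0]+c*X[0]-s*X[1],v[1]+s*X[0]+c*X[1],X[2])
def overlay(p,name,v=None,sc=1):
    im=cv2.resize(p['frame'][:,:,::-1],None,fx=sc,fy=sc,interpolation=cv2.INTER_CUBIC).copy()
    P=lambda X:[int(round(a)) for a in (proj(p,X)+.5)*sc-.5]
    def poly(pts): cv2.polylines(im,[np.array([P(W(X,v)) for X in pts])],True,(0,255,0),1)
    for z,a,b in((.112,.095,.154),(.112,.075,.134)): poly([(a,b,z),(a,-b,z),(-a,-b,z),(-a,b,z)])
    for x in(.034,-.034):
        for y in(.074,0,-.074): poly([(x+.027*np.cos(t),y+.027*np.sin(t),.036) for t in np.linspace(0,6.28,40)])
    cv2.imwrite('pics/%s.png'%name,im)
E
python3 -c "
from h import *
plan((.4827,-.1656,.16),181.4)
p=eyes.snapshot('wrist'); save(p,'w5'); overlay(p,'w5o'); np.save('pw.npy',p,allow_pickle=True)
"
```

```text
t 7.4 tcp [ 0.4831 -0.1615  0.1785] yaw -178.35 tz [ 0.005 -0.    -1.   ] w 0.523 F [ 1.1  0.4 -1.1] q [ 0.73  0.11 -0.52  1.84  0.06  1.2   1.79]
shift [ 0.005 -0.034  0.154] turn [-0.001  0.01   0.008]
```

View pics/w5o.png

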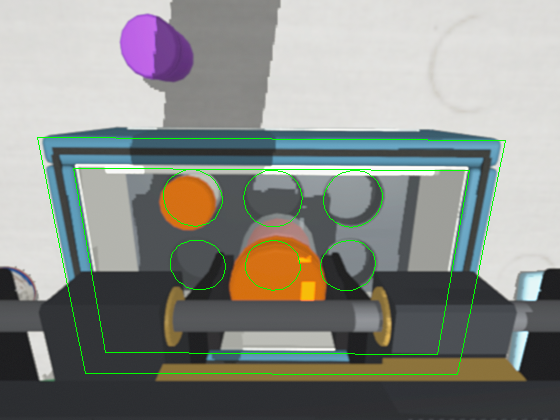

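>>> {"api": "arm_command", "payload": {
  "steps": [
    [[-0.01,-0.03,0.2],[0,0,0],0],
    [[-0.01,-0.03,0.45],[0,0,0],0],
    [[-0.01,-0.03,0.65],[0,0,0],0],
    [[-0.01,-0.03,0.65],[0,0,0],0]
  ]
}}

```text
t: 7.85
tcp_pos: [0.4831, -0.1617, 0.098]
tcp_rot: [0.0, -0.017, 1.0, 0.001]
contact_force: [-0.3, 0.4, -0.8]
width: 0.521
```

```bash
python3 -c "
from h import *
plan((.4845,-.1656,.047),181.4)
p=eyes.snapshot('wrist'); save(p,'w6')
"
```

```text
t 7.85 tcp [ 0.4831 -0.1617  0.098 ] yaw -178.1 tz [ 0.001  0.002 -1.   ] w 0.521 F [-0.3  0.4 -0.8] q [ 0.71  0.2  -0.52  1.93  0.11  1.04  1.75]
shift [-0.01  -0.034  0.425] turn [0.004 0.002 0.017]
```

View pics/w6.png

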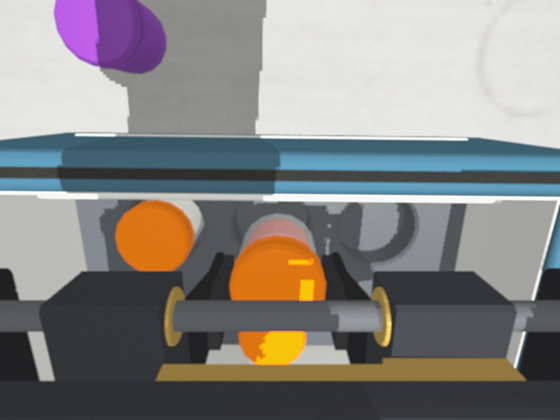

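>>> {"api": "arm_command", "payload": {
  "steps": [
    [[-0.02,-0.06,0.15],[0,0,0.02],0],
    [[-0.02,-0.06,0.3],[0,0,0.02],0],
    [[-0.02,-0.06,0.41],[0,0,0.02],0],
    [[-0.02,-0.06,0.41],[0,0,0.02],0],
    [[-0.02,-0.06,0.41],[0,0,0.02],0]
  ]
}}

```text
t: 8.4
tcp_pos: [0.4887, -0.1676, 0.0529]
tcp_rot: [0.003, -0.012, 1.0, 0.001]
contact_force: [-1.2, 4.8, 5.8]
width: 0.516
```

```bash
python3 -c "
from h import *
plan((.4845,-.1656,.047),181.4)
p=eyes.snapshot('wrist'); save(p,'w7')
"
```

```text
t 8.4 tcp [ 0.4887 -0.1676  0.0529] yaw -178.6 tz [ 0.005  0.002 -1.   ] w 0.516 F [-1.2  4.8  5.8] q [ 0.7   0.26 -0.5   1.96  0.15  0.95  1.72]
shift [0.035 0.017 0.049] turn [ 0.003  0.01  -0.   ]
```

View pics/w7.png

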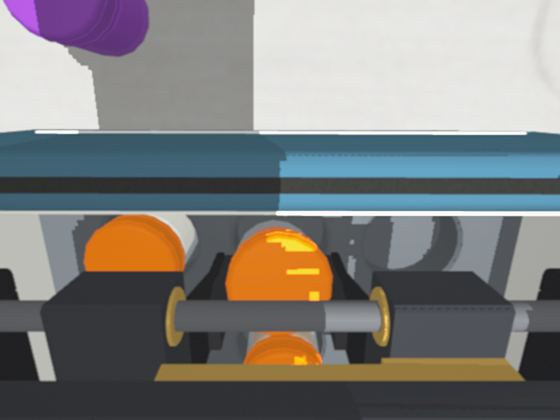

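>>> {"api": "arm_command", "payload": {
  "steps": [
    [[0.03,0.03,0],[0,0,0],0],
    [[0.03,0.03,0.03],[0,0,0],0],
    [[0.03,0.03,0.05],[0,0,0],0],
    [[0.03,0.03,0.05],[0,0,0],0]
  ]
}}

```text
t: 8.85
tcp_pos: [0.4847, -0.1643, 0.0465]
tcp_rot: [0.003, -0.012, 1.0, 0.001]
contact_force: [-0.3, -0.0, -0.8]
width: 0.512
```

```bash
python3 -c "
from h import *
plan((.4845,-.1656,.047),181.4)
"
```

```text
t 8.85 tcp [ 0.4847 -0.1643  0.0465] yaw -178.62 tz [ 0.005  0.002 -1.   ] w 0.512 F [-0.3 -0.  -0.8] q [ 0.69  0.26 -0.5   1.97  0.15  0.94  1.71]
shift [ 0.002 -0.011 -0.004] turn [ 0.003  0.01  -0.001]
```

>>> {"api": "arm_command", "payload": {
  "steps": [
    [[0,0,0],[0,0,0],0.66],
    [[0,0,0],[0,0,0],0.66],
    [[0,0,0],[0,0,0],0.66],
    [[0,0,-0.2],[0,0,0],0.66],
    [[0,0,-0.5],[0,0,0],0.66],
    [[0,0,-0.9],[0,0,0],0.66],
    [[0,0,-1],[0,0,0],0.66],
    [[0,0,-1],[0,0,0],0.66]
  ]
}}

```text
t: 9.65
tcp_pos: [0.4856, -0.165, 0.1689]
tcp_rot: [0.005, -0.012, 1.0, -0.0]
contact_force: [-0.1, 0.4, -1.0]
width: 0.655
```

```bash
python3 -c "
from h import *
p=eyes.snapshot('wrist'); overlay(p,'w8'); caps(p,.067)
plan((.427,.19,.2),181.4)
p=eyes.snapshot('top'); caps(p,.054,100)
"
```

```text
[ 160  176   57   54 2409] [188.3 202.5] [ 0.4797 -0.2365  0.067 ]
[ 252  181   54   55 1944] [278.9 209.3] [ 0.4836 -0.1635  0.067 ]
[ 253  254   51   46 1897] [277.9 278. ] [ 0.5456 -0.1628  0.067 ]
t 9.7 tcp [ 0.4844 -0.1647  0.1669] yaw -178.63 tz [ 0.006  0.001 -1.   ] w 0.659 F [-0.   0.6 -1. ] q [ 0.73  0.12 -0.52  1.85  0.06  1.18  1.78]
shift [ 0.406  2.967 -0.277] turn [ 0.001  0.012 -0.001]
[127   0  52  34 680] [150.4  16.1] [1.0871 0.3324 0.054 ]
[116 222  16  16 201] [123.8 229.9] [0.4543 0.3886 0.054 ]
```

View pics/w8.png

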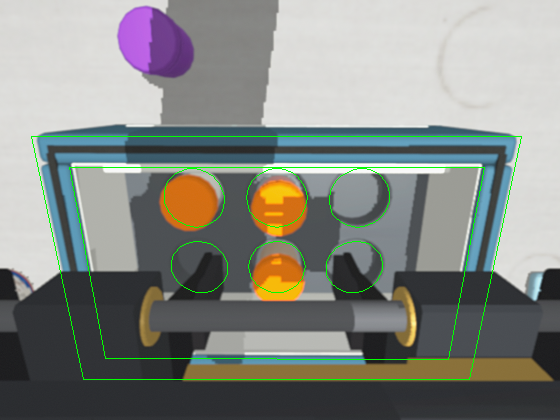

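>>> {"api": "arm_command", "payload": {
  "steps": [
    [[0,0.3,-0.3],[0,0,0],0.7],
    [[0.1,0.7,-0.3],[0,0,0],0.7],
    [[0.15,1,-0.3],[0,0,0],0.7],
    [[0.15,1,-0.3],[0,0,0],0.7]
  ]
}}

```text
t: 10.15
tcp_pos: [0.4613, -0.04, 0.2005]
tcp_rot: [0.001, -0.015, 1.0, 0.001]
contact_force: [0.5, -0.3, -0.2]
width: 0.698
```

>>> {"api": "arm_command", "payload": {
  "steps": [
    [[0,0.4,0],[0,0,0],0.7],
    [[0.1,0.8,0],[0,0,0],0.7],
    [[0.15,1,0],[0,0,0],0.7],
    [[0.15,1,0],[0,0,0],0.7]
  ]
}}

```text
t: 10.55
tcp_pos: [0.4381, 0.0827, 0.1995]
tcp_rot: [0.0, -0.018, 1.0, 0.001]
contact_force: [0.3, 0.7, -0.4]
width: 0.697
```

>>> {"api": "arm_command", "payload": {
  "steps": [
    [[0,0.4,0.3],[0,0,0],0.7],
    [[0.1,0.8,0.4],[0,0,0],0.7],
    [[0.1,1,0.5],[0,0,0],0.7],
    [[0.1,1,0.5],[0,0,0],0.7],
    [[0.1,1,0.5],[0,0,0],0.7]
  ]
}}

```text
t: 11.05
tcp_pos: [0.4213, 0.2016, 0.1384]
tcp_rot: [-0.001, -0.019, 1.0, 0.001]
contact_force: [1.2, -0.5, 0.3]
width: 0.703
```

```bash
python3 -c "
from h import *
p=eyes.snapshot('wrist'); save(p,'w9'); caps(p,.055)
plan((.4265,.198,.034),181.4)
"
```

```text
[ 247  197   57   58 2555] [274.7 225.5] [0.4257 0.2003 0.055 ]
[ 475  239   64   50 2007] [509.8 260.9] [0.4484 0.3873 0.055 ]
t 11.1 tcp [0.4219 0.2008 0.1389] yaw -177.98 tz [-0.002  0.003 -1.   ] w 0.695 F [-0.7 -0.2  0.9] q [ 0.34  0.1  -0.91  1.96  0.08  1.12  1.01]
shift [-0.039 -0.027  0.874] turn [ 0.005 -0.003  0.021]
```

View pics/w9.png

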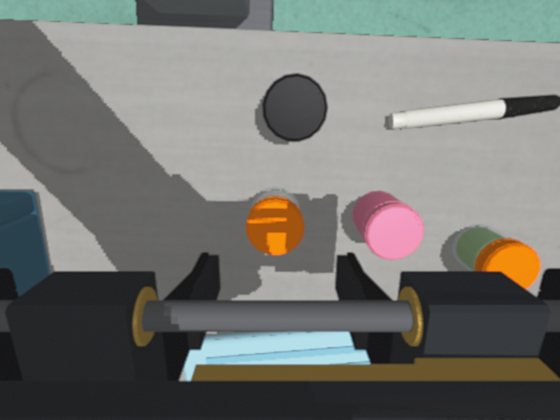

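>>> {"api": "arm_command", "payload": {
  "steps": [
    [[-0.04,-0.01,0.35],[0,0,0.02],0.7],
    [[-0.04,-0.01,0.7],[0,0,0.02],0.7],
    [[-0.04,-0.01,0.87],[0,0,0.02],0.7],
    [[-0.04,-0.01,0.87],[0,0,0.02],0.7],
    [[-0.04,-0.01,0.87],[0,0,0.02],0],
    [[-0.04,-0.01,0.87],[0,0,0.02],0],
    [[-0.04,-0.01,0.87],[0,0,0.02],0],
    [[-0.04,-0.01,0.87],[0,0,0.02],0]
  ]
}}

```text
t: 11.9
tcp_pos: [0.4279, 0.2002, 0.0359]
tcp_rot: [0.001, -0.012, 1.0, 0.001]
contact_force: [-0.5, -1.2, 7.0]
width: 0.526
```

>>> {"api": "arm_command", "payload": {
  "steps": [
    [[0,0,-0.3],[0,0,0],0],
    [[0,0,-0.7],[0,0,0],0],
    [[-0.1,-0.3,-1],[0,0,0],0],
    [[-0.15,-0.7,-1],[0,0,0],0],
    [[-0.15,-1,-1],[0,0,0],0],
    [[-0.15,-1,-1],[0,0,0],0]
  ]
}}

```text
t: 12.5
tcp_pos: [0.449, 0.0748, 0.156]
tcp_rot: [0.001, -0.009, 1.0, 0.0]
contact_force: [1.0, -0.3, -1.8]
width: 0.521
```

>>> {"api": "arm_command", "payload": {
  "steps": [
    [[-0.1,-0.4,0],[0,0,0],0],
    [[-0.2,-0.8,0],[0,0,0],0],
    [[-0.25,-1,0],[0,0,0],0],
    [[-0.25,-1,0],[0,0,0],0],
    [[-0.25,-1,0],[0,0,0],0]
  ]
}}

```text
t: 13.0
tcp_pos: [0.481, -0.0444, 0.1561]
tcp_rot: [0.001, -0.008, 1.0, 0.0]
contact_force: [-0.6, 0.9, -0.2]
width: 0.524
```

```bash
python3 -c "
from h import *
p=eyes.snapshot('wrist'); overlay(p,'w10')
plan((.481,-.0905,.047),181.4)
"
```

```text
t 13.05 tcp [ 0.481  -0.0435  0.1562] yaw -178.96 tz [ 0.002  0.001 -1.   ] w 0.52 F [ 0.1  1.2 -0.7] q [ 0.67  0.09 -0.7   1.92  0.06  1.15  1.54]
shift [ 0.009 -0.392  0.909] turn [ 0.001  0.004 -0.012]
```

View pics/w10.png

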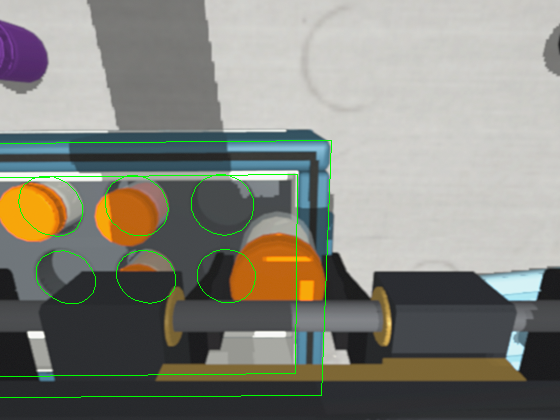

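>>> {"api": "arm_command", "payload": {
  "steps": [
    [[-0.01,-0.3,0],[0,0,0],0],
    [[-0.01,-0.4,0.1],[0,0,0],0],
    [[-0.01,-0.4,0.3],[0,0,0],0],
    [[-0.01,-0.4,0.55],[0,0,0],0],
    [[-0.01,-0.4,0.55],[0,0,0],0],
    [[-0.01,-0.4,0.55],[0,0,0],0]
  ]
}}

```text
t: 13.65
tcp_pos: [0.4829, -0.0901, 0.0903]
tcp_rot: [0.001, -0.01, 1.0, 0.001]
contact_force: [0.3, -0.2, -0.4]
width: 0.521
```

```bash
python3 -c "
from h import *
plan((.4825,-.0905,.049),181.4)
"
```

```text
t 13.65 tcp [ 0.4829 -0.0901  0.0903] yaw -178.86 tz [ 0.001  0.001 -1.   ] w 0.521 F [ 0.3 -0.2 -0.4] q [ 0.7   0.19 -0.65  1.97  0.13  1.02  1.58]
shift [ 0.004 -0.003  0.344] turn [ 0.003  0.002 -0.009]
```

>>> {"api": "arm_command", "payload": {
  "steps": [
    [[0,0,0.12],[0,0,0],0],
    [[0,0,0.24],[0,0,0],0],
    [[0,0,0.33],[0,0,0],0],
    [[0,0,0.33],[0,0,0],0],
    [[0,0,0.33],[0,0,0],0]
  ]
}}

```text
t: 14.15
tcp_pos: [0.483, -0.0898, 0.0506]
tcp_rot: [0.0, -0.01, 1.0, 0.001]
contact_force: [-0.2, 1.2, 0.0]
width: 0.521
```

```bash
python3 -c "
from h import *
plan((.4825,-.0905,.049),181.4)
"
```

```text
t 14.15 tcp [ 0.483  -0.0898  0.0506] yaw -178.84 tz [ 0.001  0.002 -1.   ] w 0.521 F [-0.2  1.2  0. ] q [ 0.68  0.24 -0.64  2.01  0.18  0.94  1.54]
shift [ 0.004 -0.006  0.013] turn [ 0.004  0.001 -0.008]
```

Release and rise, then travel to the green jar.

>>> {"api": "arm_command", "payload": {
  "steps": [
    [[0,0,0.02],[0,0,0],0],
    [[0,0,0.02],[0,0,0],0.66],
    [[0,0,0.02],[0,0,0],0.66],
    [[0,0,0.02],[0,0,0],0.66],
    [[0,0,-0.2],[0,0,0],0.66],
    [[0,0,-0.5],[0,0,0],0.66],
    [[0,0,-0.9],[0,0,0],0.66],
    [[0,0,-1],[0,0,0],0.66],
    [[0,0,-1],[0,0,0],0.66]
  ]
}}

```text
t: 15.05
tcp_pos: [0.4845, -0.0903, 0.1731]
tcp_rot: [0.003, -0.01, 1.0, -0.0]
contact_force: [-0.7, 0.5, 0.0]
width: 0.66
```

```bash
python3 -c "
from h import *
p=eyes.snapshot('wrist'); overlay(p,'w11'); caps(p,.067)
plan((.4535,.387,.16),181.4)
"
```

```text
[  71  174   59   55 2507] [100.1 201.3] [ 0.4795 -0.2348  0.067 ]
[ 162  180   55   54 2329] [189.1 206.4] [ 0.4823 -0.1624  0.067 ]
[ 252  180   54   54 2267] [279.  206.7] [ 0.481  -0.0886  0.067 ]
[169 253  35  39 739] [183.8 269.2] [ 0.5394 -0.1702  0.067 ]
t 15.1 tcp [ 0.4834 -0.0902  0.1712] yaw -178.86 tz [ 0.003  0.001 -1.   ] w 0.657 F [-0.1  0.6 -0.7] q [ 0.73  0.09 -0.66  1.88  0.06  1.19  1.64]
shift [0.17  3.981 0.096] turn [ 0.002  0.005 -0.009]
```

View pics/w11.png

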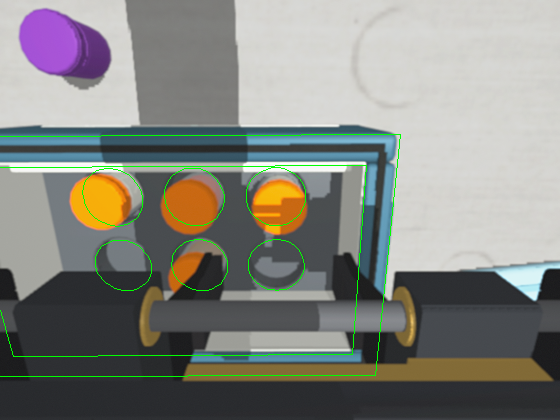

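>>> {"api": "arm_command", "payload": {
  "steps": [
    [[0.03,0.4,-0.2],[0,0,0],0.7],
    [[0.05,0.8,-0.2],[0,0,0],0.7],
    [[0.05,1,-0.2],[0,0,0],0.7],
    [[0.05,1,-0.2],[0,0,0],0.7]
  ]
}}

```text
t: 15.5
tcp_pos: [0.4739, 0.0338, 0.1941]
tcp_rot: [0.001, -0.013, 1.0, 0.001]
contact_force: [-0.6, -0.7, -0.2]
width: 0.698
```

>>> {"api": "arm_command", "payload": {
  "steps": [
    [[0.03,0.4,0],[0,0,0],0.7],
    [[0.05,0.8,0],[0,0,0],0.7],
    [[0.05,1,0],[0,0,0],0.7],
    [[0.05,1,0],[0,0,0],0.7]
  ]
}}

```text
t: 15.9
tcp_pos: [0.4636, 0.1567, 0.1931]
tcp_rot: [-0.0, -0.016, 1.0, 0.002]
contact_force: [0.7, -0.5, -0.2]
width: 0.699
```

>>> {"api": "arm_command", "payload": {
  "steps": [
    [[0.03,0.4,0],[0,0,0],0.7],
    [[0.05,0.8,0],[0,0,0],0.7],
    [[0.05,1,0],[0,0,0],0.7],
    [[0.05,1,0],[0,0,0],0.7]
  ]
}}

```text
t: 16.3
tcp_pos: [0.4528, 0.2786, 0.1921]
tcp_rot: [-0.002, -0.018, 1.0, 0.002]
contact_force: [-0.1, -0.5, 0.1]
width: 0.699
```

>>> {"api": "arm_command", "payload": {
  "steps": [
    [[0.03,0.4,0.2],[0,0,0],0.7],
    [[0.05,0.8,0.4],[0,0,0],0.7],
    [[0.05,0.95,0.5],[0,0,0],0.7],
    [[0.05,0.95,0.5],[0,0,0],0.7],
    [[0.05,0.95,0.5],[0,0,0],0.7]
  ]
}}

```text
t: 16.8
tcp_pos: [0.4429, 0.3907, 0.1311]
tcp_rot: [-0.003, -0.017, 1.0, 0.001]
contact_force: [0.2, -1.1, 1.5]
width: 0.699
```

```bash
python3 -c "
from h import *
p=eyes.snapshot('wrist'); save(p,'w12'); caps(p,.055)
plan((.4535,.387,.034),181.4)
"
```

```text
[ 248  208   58   59 2673] [276.4 237.1] [0.4537 0.3909 0.055 ]
t 16.85 tcp [0.4436 0.3904 0.1319] yaw -178.07 tz [-0.004  0.003 -1.   ] w 0.694 F [-0.5  0.1 -1.2] q [-0.05  0.44 -0.94  1.69  0.37  1.21  0.53]
shift [-0.085 -0.033  0.815] turn [ 0.005 -0.007  0.018]
```

View pics/w12.png

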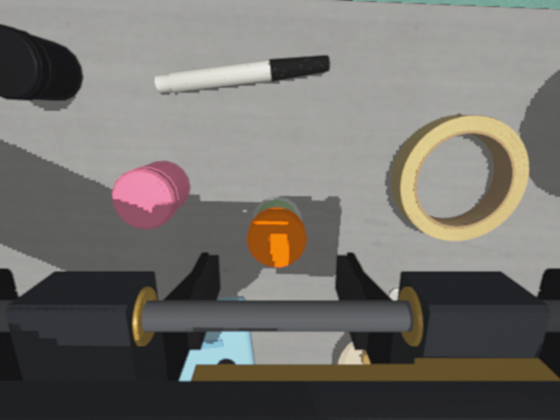

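>>> {"api": "arm_command", "payload": {
  "steps": [
    [[-0.09,0,0.35],[0,0,0.02],0.7],
    [[-0.09,0,0.65],[0,0,0.02],0.7],
    [[-0.09,0,0.82],[0,0,0.02],0.7],
    [[-0.09,0,0.82],[0,0,0.02],0.7],
    [[-0.09,0,0.82],[0,0,0.02],0],
    [[-0.09,0,0.82],[0,0,0.02],0],
    [[-0.09,0,0.82],[0,0,0.02],0],
    [[-0.09,0,0.82],[0,0,0.02],0]
  ]
}}

```text
t: 17.65
tcp_pos: [0.4551, 0.3913, 0.0351]
tcp_rot: [-0.001, -0.011, 1.0, 0.002]
contact_force: [0.5, -1.5, 6.7]
width: 0.521
```

>>> {"api": "arm_command", "payload": {
  "steps": [
    [[0,0,-0.3],[0,0,0],0],
    [[0,0,-0.7],[0,0,0],0],
    [[-0.1,-0.3,-1],[0,0,0],0],
    [[-0.2,-0.7,-1],[0,0,0],0],
    [[-0.2,-1,-1],[0,0,0],0],
    [[-0.2,-1,-1],[0,0,0],0]
  ]
}}

```text
t: 18.25
tcp_pos: [0.4841, 0.2651, 0.1549]
tcp_rot: [-0.0, -0.007, 1.0, -0.0]
contact_force: [-1.1, -0.7, -0.7]
width: 0.52
```

>>> {"api": "arm_command", "payload": {
  "steps": [
    [[-0.1,-0.4,0],[0,0,0],0],
    [[-0.2,-0.8,0],[0,0,0],0],
    [[-0.2,-1,0],[0,0,0],0],
    [[-0.2,-1,0],[0,0,0],0]
  ]
}}

```text
t: 18.65
tcp_pos: [0.5108, 0.1406, 0.155]
tcp_rot: [0.0, -0.004, 1.0, -0.001]
contact_force: [0.1, -0.1, -0.6]
width: 0.517
```

>>> {"api": "arm_command", "payload": {
  "steps": [
    [[-0.1,-0.4,0],[0,0,0],0],
    [[-0.2,-0.8,0],[0,0,0],0],
    [[-0.2,-1,0],[0,0,0],0],
    [[-0.2,-1,0],[0,0,0],0]
  ]
}}

```text
t: 19.05
tcp_pos: [0.5364, 0.0169, 0.1553]
tcp_rot: [0.0, -0.002, 1.0, -0.002]
contact_force: [-0.6, 1.2, -0.2]
width: 0.521
```

>>> {"api": "arm_command", "payload": {
  "steps": [
    [[-0.1,-0.4,0],[0,0,0],0],
    [[-0.2,-0.8,0],[0,0,0],0],
    [[-0.2,-0.8,0],[0,0,0],0],
    [[-0.2,-0.8,0],[0,0,0],0]
  ]
}}

```text
t: 19.45
tcp_pos: [0.561, -0.0785, 0.1558]
tcp_rot: [0.0, -0.001, 1.0, -0.002]
contact_force: [-0.6, 0.8, -1.1]
width: 0.521
```

```bash
python3 -c "
from h import *
p=eyes.snapshot('wrist'); overlay(p,'w13')
plan((.55,-.089,.12),181.4)
"
```

```text
t 19.5 tcp [ 0.5608 -0.0769  0.1559] yaw -179.74 tz [ 0.    -0.003 -1.   ] w 0.521 F [-0.2  0.6 -0.8] q [ 0.73  0.31 -0.8   1.73  0.24  1.21  1.45]
shift [ 0.091 -0.1    0.299] turn [-0.006  0.    -0.038]
```

View pics/w13.png

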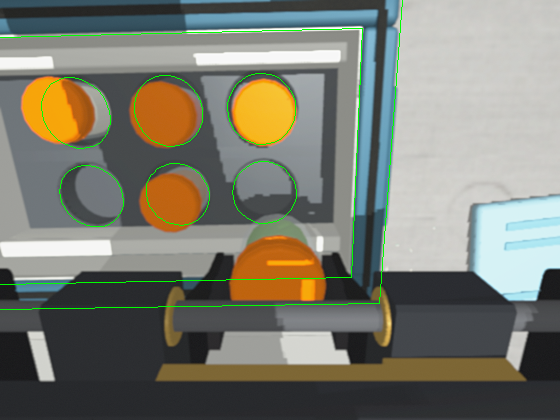

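>>> {"api": "arm_command", "payload": {
  "steps": [
    [[0.09,-0.1,0],[0,0,-0.04],0],
    [[0.09,-0.1,0.1],[0,0,-0.04],0],
    [[0.09,-0.1,0.3],[0,0,-0.04],0],
    [[0.09,-0.1,0.5],[0,0,-0.04],0],
    [[0.09,-0.1,0.5],[0,0,-0.04],0],
    [[0.09,-0.1,0.5],[0,0,-0.04],0]
  ]
}}

```text
t: 20.1
tcp_pos: [0.5501, -0.0873, 0.0959]
tcp_rot: [-0.0, -0.014, 1.0, -0.001]
contact_force: [-0.3, -0.1, 0.0]
width: 0.522
```

```bash
python3 -c "
from h import *
plan((.5505,-.089,.0485),181.4)
"
```

```text
t 20.1 tcp [ 0.5501 -0.0873  0.0959] yaw -178.43 tz [-0.    -0.002 -1.   ] w 0.522 F [-0.3 -0.1  0. ] q [ 0.74  0.35 -0.78  1.81  0.28  1.09  1.45]
shift [-0.003 -0.013  0.395] turn [-0.004 -0.001  0.006]
```

>>> {"api": "arm_command", "payload": {
  "steps": [
    [[0,-0.02,0.13],[0,0,0],0],
    [[0,-0.02,0.26],[0,0,0],0],
    [[0,-0.02,0.38],[0,0,0],0],
    [[0,-0.02,0.38],[0,0,0],0],
    [[0,-0.02,0.38],[0,0,0],0]
  ]
}}

```text
t: 20.6
tcp_pos: [0.5498, -0.0896, 0.0499]
tcp_rot: [-0.001, -0.014, 1.0, -0.001]
contact_force: [1.0, 0.1, -0.3]
width: 0.52
```

```bash
python3 -c "
from h import *
plan((.5505,-.089,.0485),181.4)
"
```

```text
t 20.6 tcp [ 0.5498 -0.0896  0.0499] yaw -178.43 tz [-0.001 -0.001 -1.   ] w 0.52 F [ 1.   0.1 -0.3] q [ 0.72  0.41 -0.76  1.85  0.33  1.01  1.42]
shift [-0.006  0.005  0.012] turn [-0.003 -0.003  0.006]
```

>>> {"api": "arm_command", "payload": {
  "steps": [
    [[0,0,0.02],[0,0,0],0],
    [[0,0,0.02],[0,0,0],0.64],
    [[0,0,0.02],[0,0,0],0.64],
    [[0,0,0.02],[0,0,0],0.64],
    [[0,0,-0.2],[0,0,0],0.64],
    [[0,0,-0.5],[0,0,0],0.64],
    [[0,0,-0.9],[0,0,0],0.64],
    [[0,0,-1],[0,0,0],0.64],
    [[0,0,-1],[0,0,0],0.64]
  ]
}}

```text
t: 21.5
tcp_pos: [0.5515, -0.0896, 0.1724]
tcp_rot: [0.001, -0.014, 1.0, -0.002]
contact_force: [-0.5, 0.7, 0.2]
width: 0.644
```

```bash
python3 -c "
from h import *
p=eyes.snapshot('wrist'); overlay(p,'w14'); caps(p,.067)
plan((.6186,.2436,.15),180+7.5)
p=eyes.snapshot('scene'); save(p,'s14')
"
```

```text
[  56   86   65   62 3081] [ 88.2 116.8] [ 0.481  -0.2349  0.067 ]
[ 157   94   60   60 2812] [186.4 123.6] [ 0.4838 -0.1608  0.067 ]
[ 252   94   58   61 2724] [280.9 124.5] [ 0.4825 -0.0888  0.067 ]
[ 162  179   56   53 2320] [189.9 205.1] [ 0.5484 -0.1613  0.067 ]
[ 251  181   54   54 2269] [277.7 207.8] [ 0.5486 -0.0894  0.067 ]
t 21.55 tcp [ 0.5504 -0.0897  0.1703] yaw -178.45 tz [ 0.    -0.002 -1.   ] w 0.638 F [-0.1 -0.5 -0.9] q [ 0.78  0.27 -0.81  1.73  0.21  1.23  1.51]
shift [-0.643  2.762  0.163] turn [-0.004 -0.    -0.198]
```

View pics/w14.png

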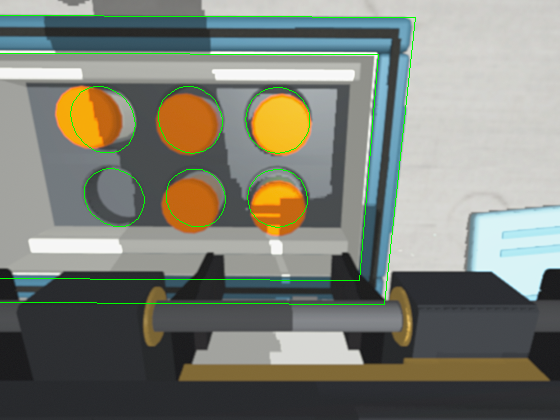

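View pics/s14.png

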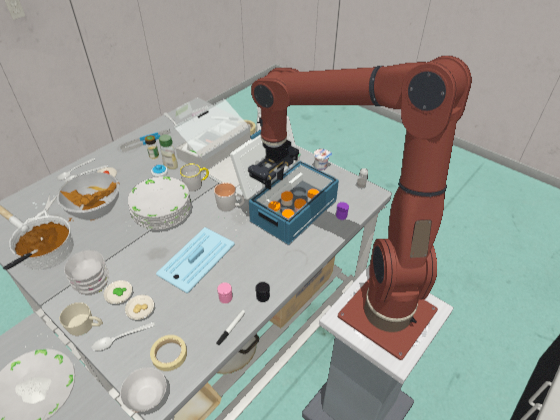

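>>> {"api": "arm_command", "payload": {
  "steps": [
    [[-0.1,0.4,-0.3],[0,0,0.3],0.7],
    [[-0.2,0.8,-0.3],[0,0,0.6],0.7],
    [[-0.2,1,-0.3],[0,0,1],0.7],
    [[-0.2,1,-0.3],[0,0,1],0.7],
    [[-0.2,1,-0.3],[0,0,1],0.7]
  ]
}}

```text
t: 22.1
tcp_pos: [0.5695, 0.0322, 0.203]
tcp_rot: [-0.002, 0.245, 0.97, -0.001]
contact_force: [0.3, -0.1, -0.3]
width: 0.698
```

```bash
python3 -c "
from h import *
plan((.595,.15,.2),121.5)
plan((.6186,.2436,.2),97.5)
p=eyes.snapshot('top'); save(p,'t15')
p=eyes.snapshot('wrist'); save(p,'w15')
"
```

```text
t 22.1 tcp [0.5695 0.0322 0.203 ] yaw 151.63 tz [-0.005 -0.002 -1.   ] w 0.698 F [ 0.3 -0.1 -0.3] q [ 0.53  0.28 -0.79  1.65  0.2   1.3   0.78]
shift [0.279 0.965 0.023] turn [-0.008 -0.004  1.004]
t 22.1 tcp [0.5695 0.0322 0.203 ] yaw 151.63 tz [-0.005 -0.002 -1.   ] w 0.698 F [ 0.3 -0.1 -0.3] q [ 0.53  0.28 -0.79  1.65  0.2   1.3   0.78]
shift [0.477 1.745 0.021] turn [-0.009 -0.003  1.804]
```

View pics/t15.png

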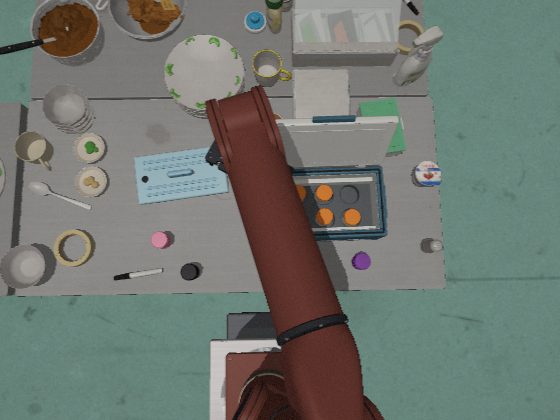

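>>> {"api": "arm_command", "payload": {
  "steps": [
    [[0.1,0.3,0],[0,0,0.3],0.5],
    [[0.2,0.7,0],[0,0,0.6],0.5],
    [[0.25,0.95,0],[0,0,1],0.5],
    [[0.25,0.95,0],[0,0,1],0.5],
    [[0.25,0.95,0],[0,0,1],0.5]
  ]
}}

```text
t: 22.7
tcp_pos: [0.5974, 0.1443, 0.2019]
tcp_rot: [-0.002, 0.487, 0.874, -0.002]
contact_force: [0.3, -0.9, 0.9]
width: 0.509
```

```bash
python3 -c "
from h import *
plan((.6186,.2436,.2),97.5)
"
```

```text
t 22.7 tcp [0.5974 0.1443 0.2019] yaw 121.74 tz [-0.006 -0.002 -1.   ] w 0.509 F [ 0.3 -0.9  0.9] q [ 0.27  0.37 -0.74  1.55  0.25  1.33  0.06]
shift [0.61  0.586 0.013] turn [-0.012  0.001  0.808]
```

>>> {"api": "arm_command", "payload": {
  "steps": [
    [[0.2,0.2,0],[0,0,0.3],0.5],
    [[0.4,0.4,0.1],[0,0,0.6],0.5],
    [[0.61,0.59,0.2],[0,0,0.81],0.5],
    [[0.61,0.59,0.3],[0,0,0.81],0.5],
    [[0.61,0.59,0.3],[0,0,0.81],0.5],
    [[0.61,0.59,0.3],[0,0,0.81],0.5]
  ]
}}

```text
t: 23.3
tcp_pos: [0.6194, 0.241, 0.1653]
tcp_rot: [-0.001, 0.66, 0.752, -0.004]
contact_force: [0.2, -0.8, -0.3]
width: 0.5
```

```bash
python3 -c "
from h import *
p=eyes.snapshot('wrist'); save(p,'w16'); np.save('pw16.npy',p,allow_pickle=True)
plan((.6186,.2436,.1),97.5)
v=[.61857,.24356,.1303]
for X in [(0,.035,.038),(0,-.035,.038),(-.071,.13,.014),(.071,.13,.014),(-.071,-.13,.014),(.071,-.13,.014)]: print(X,proj(p,W(X,v)))
"
```

```text
t 23.35 tcp [0.6197 0.2412 0.1659] yaw 97.4 tz [-0.005 -0.003 -1.   ] w 0.5 F [ 1.3 -0.7  0.2] q [ 0.04  0.48 -0.66  1.46  0.3   1.31 -0.52]
shift [ 0.022 -0.003  0.549] turn [-0.011  0.005 -0.003]
(0, 0.035, 0.038) [276.28249872 162.8171259 ]
(0, -0.035, 0.038) [276.29707955 239.5487747 ]
(-0.071, 0.13, 0.014) [191.63353227  44.74458915]
(0.071, 0.13, 0.014) [361.6195525   44.69804277]
(-0.071, -0.13, 0.014) [209.76350262 314.38122821]
(0.071, -0.13, 0.014) [343.39690771 314.91652518]
```

View pics/w16.png

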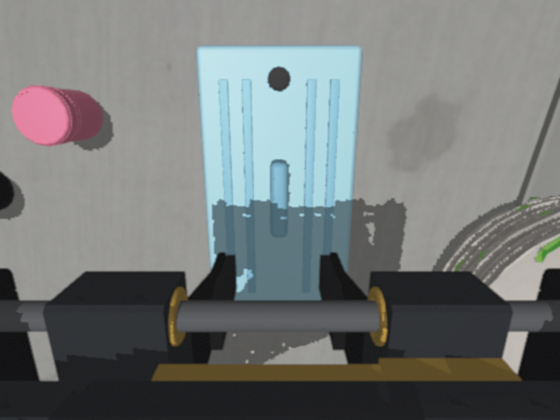

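>>> {"api": "arm_command", "payload": {
  "steps": [
    [[0.02,0.01,0.3],[0,0,0],0.5],
    [[0.02,0.01,0.6],[0,0,0],0.5],
    [[0.02,0.01,0.8],[0,0,0],0.5],
    [[0.02,0.01,0.8],[0,0,0],0.5],
    [[0.02,0.01,0.8],[0,0,0],0.5]
  ]
}}

```text
t: 23.85
tcp_pos: [0.6208, 0.2424, 0.0711]
tcp_rot: [-0.001, 0.66, 0.751, -0.003]
contact_force: [-0.5, -0.3, 0.8]
width: 0.5
```

```bash
python3 -c "
from h import *
p=eyes.snapshot('wrist'); save(p,'w17')
plan((.621,.2425,.0175),97.5)
"
```

```text
t 23.9 tcp [0.6213 0.2431 0.072 ] yaw 97.37 tz [-0.003 -0.003 -1.   ] w 0.494 F [0.7 0.4 0.7] q [ 0.02  0.56 -0.63  1.55  0.35  1.15 -0.56]
shift [-0.003 -0.002  0.454] turn [-0.006  0.004 -0.004]
```

View pics/w17.png

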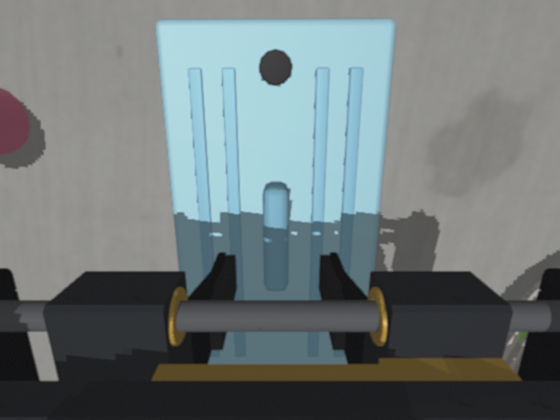

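>>> {"api": "arm_command", "payload": {
  "steps": [
    [[0,0,0.2],[0,0,0],0.5],
    [[0,0,0.4],[0,0,0],0.5],
    [[0,0,0.45],[0,0,0],0.5],
    [[0,0,0.45],[0,0,0],0.5],
    [[0,0,0.45],[0,0,0],0.5]
  ],
  "grip_force": 50
}}

```text
t: 24.4
tcp_pos: [0.6221, 0.2435, 0.0199]
tcp_rot: [0.0, 0.66, 0.751, -0.001]
contact_force: [-1.0, -0.2, 0.2]
width: 0.499
```

```bash
python3 -c "
from h import *
plan((.621,.2425,.0175),97.5)
"
```

```text
t 24.4 tcp [0.6221 0.2435 0.0199] yaw 97.37 tz [-0.001 -0.002 -1.   ] w 0.499 F [-1.  -0.2  0.2] q [ 0.01  0.62 -0.61  1.59  0.39  1.06 -0.58]
shift [-0.007 -0.01   0.02 ] turn [-0.002  0.003 -0.004]
```

>>> {"api": "arm_command", "payload": {
  "steps": [
    [[0,0,0.02],[0,0,0],0.3],
    [[0,0,0.02],[0,0,0],0],
    [[0,0,0.02],[0,0,0],0],
    [[0,0,0.02],[0,0,0],0],
    [[0,0,0.02],[0,0,0],0],
    [[0,0,0.02],[0,0,0],0],
    [[0,0,0.02],[0,0,0],0]
  ]
}}

```text
t: 25.1
tcp_pos: [0.6214, 0.2435, 0.0177]
tcp_rot: [-0.0, 0.66, 0.751, -0.001]
contact_force: [-4.8, -0.7, 5.9]
width: 0.184
```

```bash
python3 -c "
from h import *
plan((.6,.2,.26),91.42)
"
```

```text
t 25.1 tcp [0.6214 0.2435 0.0177] yaw 97.39 tz [-0.002 -0.002 -1.   ] w 0.184 F [-4.8 -0.7  5.9] q [ 0.01  0.62 -0.61  1.59  0.39  1.06 -0.58]
shift [-0.34  -0.228 -2.018] turn [-0.004  0.004  0.199]
```

>>> {"api": "arm_command", "payload": {
  "steps": [
    [[0,0,-0.1],[0,0,0],0],
    [[0,0,-0.3],[0,0,0],0],
    [[0,0,-0.5],[0,0,0],0],
    [[0,0,-0.75],[0,0,0],0],
    [[0,0,-1],[0,0,0],0],
    [[0,0,-1],[0,0,0],0]
  ]
}}

```text
t: 25.7
tcp_pos: [0.6239, 0.2451, 0.1428]
tcp_rot: [0.002, 0.66, 0.751, 0.002]
contact_force: [0.2, 0.9, -3.8]
width: 0.181
```

```bash
python3 -c "
from h import *
p=eyes.snapshot('wrist'); save(p,'w18')
plan((.5167,.2,.2),91.42)
"
```

```text
t 25.75 tcp [0.6229 0.2444 0.14  ] yaw 97.38 tz [ 0.002 -0.001 -1.   ] w 0.18 F [ 0.   0.5 -4.5] q [ 0.03  0.5  -0.65  1.49  0.32  1.26 -0.53]
shift [-0.254 -0.924 -0.501] turn [0.003 0.002 0.199]
```

View pics/w18.png

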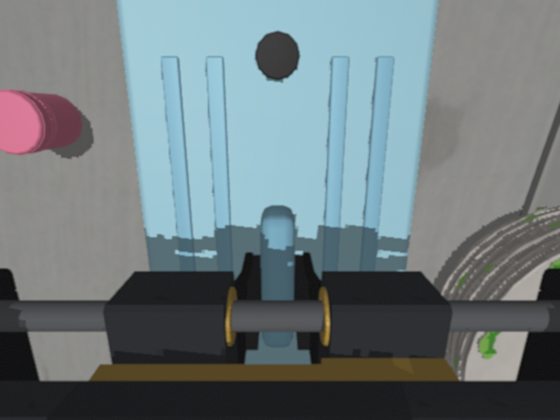

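```bash
python3 -c "
from h import *
p=eyes.snapshot('wrist'); s=manip.get_state(); z0=s['tcp_pos'][2]-.0177
r=rot(s['tcp_rot'])
for px,z in(((277.5,206),.038),((277,55),.014),((147,237),.014),((409,240),.014)):
    X=at(p,px,z0+z); print(px,np.round(r.inv().apply(X-s['tcp_pos']),4))
t=np.load('pt.npy',allow_pickle=True).item()
h=at(t,(145,179),.014); v=[.6205,.2425,.1293]; d=h[:2]-v[:2]; c,sn=np.cos(v[2]),np.sin(v[2]); print('hole in plate',c*d[0]+sn*d[1],-sn*d[0]+c*d[1])
"
```

```text
(277.5, 206) [ 0.0413  0.0022 -0.0204]
(277, 55) [0.1055 0.002  0.0035]
(147, 237) [ 0.0176 -0.0666  0.0038]
(409, 240) [0.0158 0.0721 0.0036]
hole in plate -0.0018214467923851878 0.1044703248722482
```

>>> {"api": "arm_command", "payload": {
  "steps": [
    [[0,-0.2,-0.4],[0,0,0.1],0],
    [[-0.1,-0.5,-0.5],[0,0,0.2],0],
    [[-0.25,-0.7,-0.5],[0,0,0.2],0],
    [[-0.25,-0.92,-0.5],[0,0,0.2],0],
    [[-0.25,-0.92,-0.5],[0,0,0.2],0]
  ]
}}

```text
t: 26.3
tcp_pos: [0.513, 0.1987, 0.1965]
tcp_rot: [0.0, 0.698, 0.716, -0.003]
contact_force: [0.4, -0.0, -4.3]
width: 0.18
```

```bash
python3 -c "
from h import *
plan((.5167,-.1648,.2),91.42)
"
```

```text
t 26.3 tcp [0.513  0.1987 0.1965] yaw 91.39 tz [-0.004 -0.004 -1.   ] w 0.18 F [ 0.4 -0.  -4.3] q [ 0.16  0.22 -0.7   1.71  0.15  1.27 -0.54]
shift [-3.029 -0.043 -0.015] turn [-0.008  0.008 -0.001]
```

>>> {"api": "arm_command", "payload": {
  "steps": [
    [[-0.3,0,0],[0,0,0],0],
    [[-0.6,0,0],[0,0,0],0],
    [[-1,0,0],[0,0,0],0],
    [[-1,0,0],[0,0,0],0]
  ]
}}

```text
t: 26.7
tcp_pos: [0.516, 0.0706, 0.1951]
tcp_rot: [0.0, 0.702, 0.712, -0.005]
contact_force: [-0.2, 0.4, -3.4]
width: 0.182
```

>>> {"api": "arm_command", "payload": {
  "steps": [
    [[-0.3,0,0],[0,0,0],0],
    [[-0.6,0,0],[0,0,0],0],
    [[-1,0,0],[0,0,0],0],
    [[-1,0,0],[0,0,0],0]
  ]
}}

```text
t: 27.1
tcp_pos: [0.5171, -0.0574, 0.1943]
tcp_rot: [0.0, 0.705, 0.709, -0.007]
contact_force: [0.2, -0.9, -4.3]
width: 0.179
```

```bash
python3 -c "
from h import *
plan((.5167,-.1648,.2),91.42)
p=eyes.snapshot('scene'); save(p,'s19')
"
```

```text
t 27.1 tcp [ 0.5171 -0.0574  0.1943] yaw 90.32 tz [-0.01  -0.011 -1.   ] w 0.179 F [ 0.2 -0.9 -4.3] q [ 0.5   0.13 -0.52  1.79  0.08  1.25 -0.04]
shift [-0.895 -0.008 -0.038] turn [-0.019  0.021 -0.037]
```

View pics/s19.png

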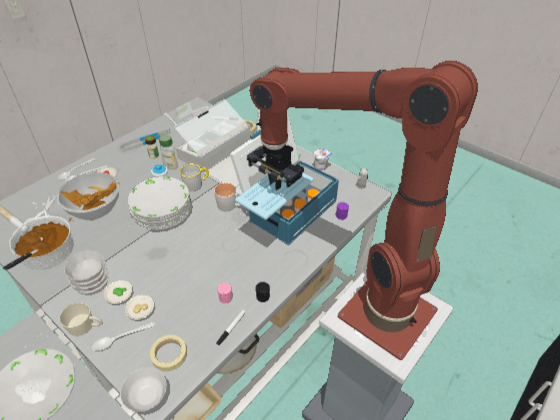

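>>> {"api": "arm_command", "payload": {
  "steps": [
    [[-0.3,0,0],[-0.02,0.02,-0.04],0],
    [[-0.6,0,0],[-0.02,0.02,-0.04],0],
    [[-0.9,0,0],[-0.02,0.02,-0.04],0],
    [[-0.9,0,0],[-0.02,0.02,-0.04],0],
    [[-0.9,0,0],[-0.02,0.02,-0.04],0]
  ]
}}

```text
t: 27.65
tcp_pos: [0.5179, -0.1613, 0.194]
tcp_rot: [-0.002, 0.697, 0.717, 0.001]
contact_force: [0.7, 0.8, -3.8]
width: 0.18
```

```bash
python3 -c "
from h import *
plan((.5167,-.166,.155),91.42)
"
```

```text
t 27.65 tcp [ 0.5179 -0.1613  0.194 ] yaw 91.62 tz [-0.001  0.003 -1.   ] w 0.18 F [ 0.7  0.8 -3.8] q [ 0.62  0.16 -0.44  1.75  0.07  1.25  0.19]
shift [-0.04  -0.011  0.325] turn [-0.002 -0.006  0.007]
```

Lower to just above the rim, then compare plate and rim.

>>> {"api": "arm_command", "payload": {
  "steps": [
    [[-0.05,-0.01,0.1],[0,0,0],0],
    [[-0.06,-0.01,0.25],[0,0,0],0],
    [[-0.06,-0.01,0.35],[0,0,0],0],
    [[-0.06,-0.01,0.35],[0,0,0],0],
    [[-0.06,-0.01,0.35],[0,0,0],0]
  ]
}}

```text
t: 28.15
tcp_pos: [0.5169, -0.1677, 0.1518]
tcp_rot: [-0.002, 0.697, 0.717, 0.001]
contact_force: [-0.1, 0.0, -3.2]
width: 0.181
```

```bash
cat >> h.py <<'E'
def plov(p,name,off=(0,0),sc=1,crop=None,dz=.0177):
    s=manip.get_state(); r=rot(s['tcp_rot'])
    im=cv2.resize(p['frame'][:,:,::-1],None,fx=sc,fy=sc,interpolation=cv2.INTER_CUBIC).copy()
    P=lambda X:[int(round(a)) for a in (proj(p,X)+.5)*sc-.5]
    for z,a,b in((.112,.095,.154),(.112,.075,.134)):
        cv2.polylines(im,[np.array([P(W(X)) for X in [(a,b,z),(a,-b,z),(-a,-b,z),(-a,b,z)]])],True,(0,255,0),1)
    Q=[(.13,.071),(.13,-.071),(-.13,-.071),(-.13,.071)]
    cv2.polylines(im,[np.array([P(r.apply((x+off[0],y+off[1],dz-.014))+s['tcp_pos']) for x,y in Q])],True,(0,0,255),1)
    if crop: im=im[crop[1]:crop[3],crop[0]:crop[2]]
    cv2.imwrite('pics/%s.png'%name,im)
E
python3 -c "
from h import *
plan((.5167,-.166,.155),91.42)
p=eyes.snapshot('wrist'); plov(p,'w20')
p=eyes.snapshot('top'); plov(p,'t20',sc=4,crop=(1000,400,1640,1000))
p=eyes.snapshot('scene'); plov(p,'s20',sc=4,crop=(900,580,1420,1000))
"
```

```text
t 28.15 tcp [ 0.5169 -0.1677  0.1518] yaw 91.68 tz [-0.002  0.004 -1.   ] w 0.181 F [-0.1  0.  -3.2] q [ 0.62  0.2  -0.43  1.8   0.09  1.17  0.19]
shift [ 0.014 -0.001 -0.026] turn [-0.003 -0.007  0.009]
```

View pics/w20.png

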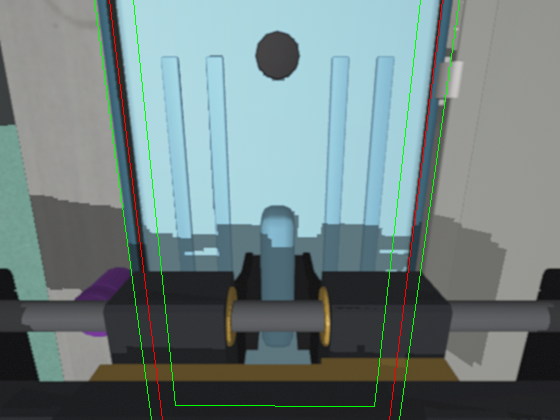

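View pics/t20.png

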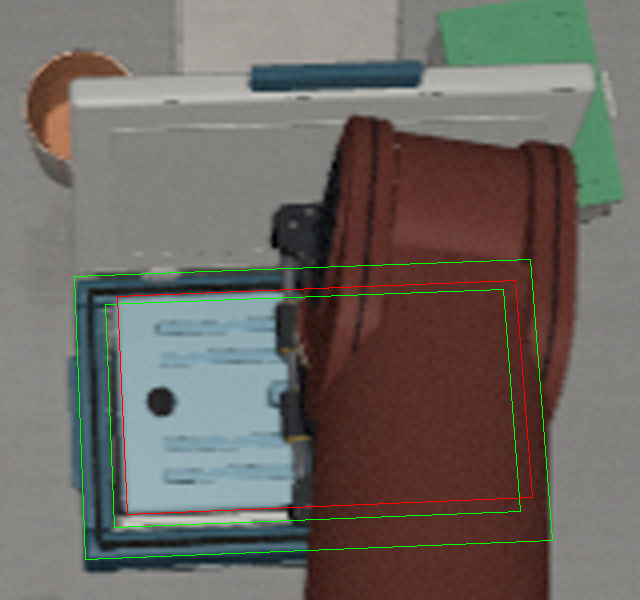

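View pics/s20.png

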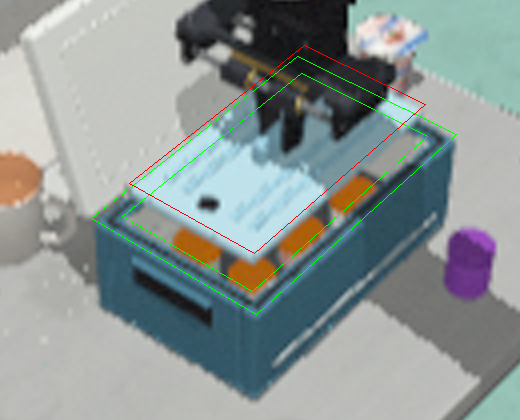

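```bash
python3 -c "
from h import *
p=eyes.snapshot('wrist'); f=p['frame'][:,:,::-1]
a=cv2.resize(f[0:270,80:180],None,fx=3.8,fy=2.2,interpolation=cv2.INTER_CUBIC);b=cv2.resize(f[0:270,380:480],None,fx=3.8,fy=2.2,interpolation=cv2.INTER_CUBIC)
cv2.imwrite('pics/w20z.png',np.hstack([a,b]))
"
```

```text
(no output)
```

View pics/w20z.png

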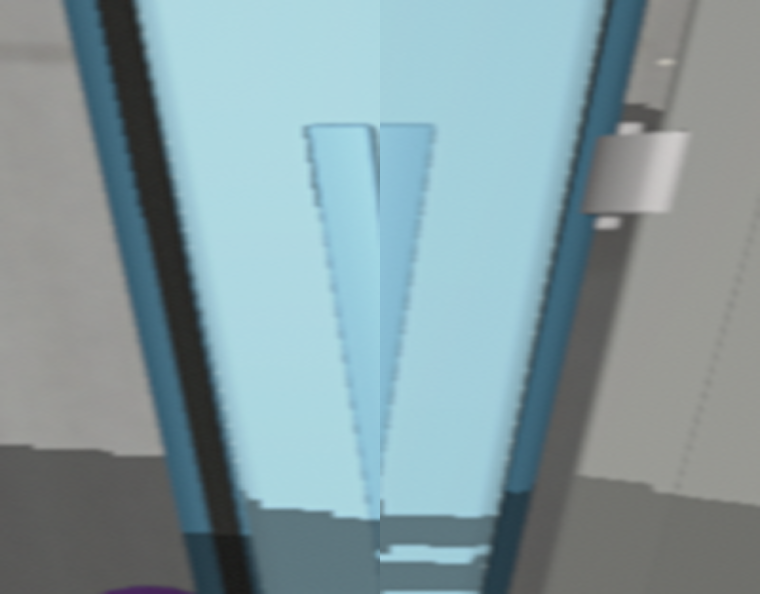

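```bash
python3 -c "
from h import *
p=eyes.snapshot('wrist'); s=manip.get_state(); zs=s['tcp_pos'][2]-.0177+.014
print(s['tcp_pos'],zs)
def w(X): # into box frame
    c,sn=np.cos(BOX[2]),np.sin(BOX[2]); d=np.array(X[:2])-BOX[:2]; return np.round([c*d[0]+sn*d[1],-sn*d[0]+c*d[1]],4)
L=lambda x,y:(80+x/3.8,y/2.2); Rr=lambda x,y:(380+(x-380)/3.8,y/2.2)
for n,f,x0,y0,x1,y1,z in [('rimL',L,65,0,165,455,.112),('rimR',Rr,643,0,537,455,.112),('slabL',L,140,0,235,455,zs),('slabR',Rr,606,0,505,455,zs),('sealLin',L,133,0,225,455,.112),('sealLout',L,95,0,190,455,.112),('sealRout',Rr,612,0,512,455,.112)]:
    print(n,w(at(p,f(x0,y0),z)),w(at(p,f(x1,y1),z)))
print('tcp in box',w(s['tcp_pos']))
"
```

```text
[ 0.5173496  -0.16838548  0.15274446] 0.14904445694700857
rimL [-0.0933  0.1324] [-0.0938  0.0198]
rimR [0.0914 0.1334] [0.0912 0.0206]
slabL [-0.0676  0.1225] [-0.0672  0.0303]
slabR [0.0708 0.1232] [0.0706 0.031 ]
sealLin [-0.0839  0.1325] [-0.084   0.0199]
sealLout [-0.0892  0.1325] [-0.0897  0.0198]
sealRout [0.0871 0.1333] [0.0871 0.0206]
tcp in box [ 0.0006 -0.0036]
```

>>> {"api": "arm_command", "payload": {
  "steps": [
    [[0.03,-0.02,0],[0,0,0],0],
    [[0.03,-0.02,0.05],[0,0,0],0],
    [[0.03,-0.02,0.1],[0,0,0],0],
    [[0.03,-0.02,0.15],[0,0,0],0],
    [[0.03,-0.02,0.15],[0,0,0],0],
    [[0.03,-0.02,0.15],[0,0,0],0]
  ]
}}

```text
t: 29.0
tcp_pos: [0.5146, -0.1648, 0.1344]
tcp_rot: [-0.001, 0.697, 0.717, 0.001]
contact_force: [0.0, 0.4, -3.4]
width: 0.182
```

```bash
python3 -c "
from h import *
plan((.5147,-.1655,.12),91.42)
p=eyes.snapshot('wrist'); save(p,'w21'); f=p['frame'][:,:,::-1]
a=cv2.resize(f[0:270,80:180],None,fx=3.8,fy=2.2,interpolation=cv2.INTER_CUBIC);b=cv2.resize(f[0:270,380:480],None,fx=3.8,fy=2.2,interpolation=cv2.INTER_CUBIC)
cv2.imwrite('pics/w21z.png',np.hstack([a,b]))
p=eyes.snapshot('top'); plov(p,'t21',sc=8,crop=(2100,1000,2740,1600))
"
```

```text
t 29.0 tcp [ 0.5146 -0.1648  0.1344] yaw 91.63 tz [-0.001  0.003 -1.   ] w 0.182 F [ 0.   0.4 -3.4] q [ 0.62  0.21 -0.43  1.82  0.09  1.13  0.18]
shift [-0.006  0.     0.12 ] turn [-0.001 -0.006  0.007]
```

View pics/w21z.png

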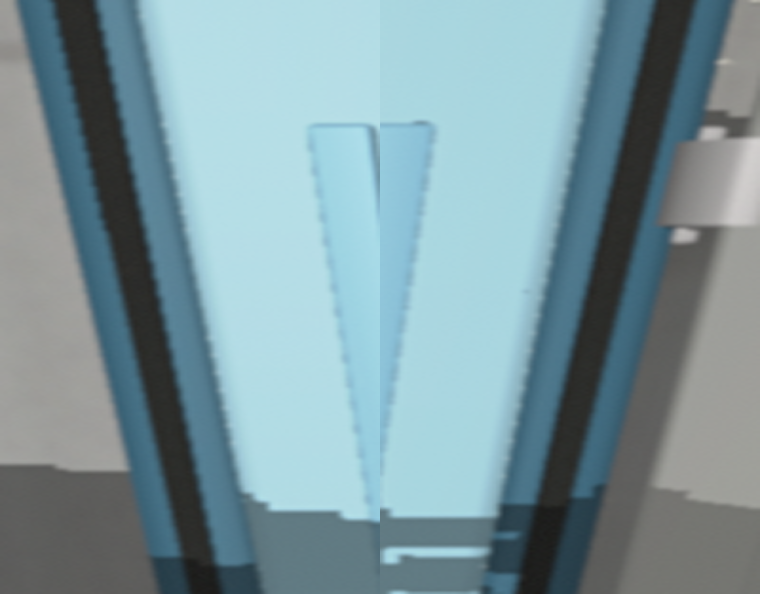

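View pics/t21.png

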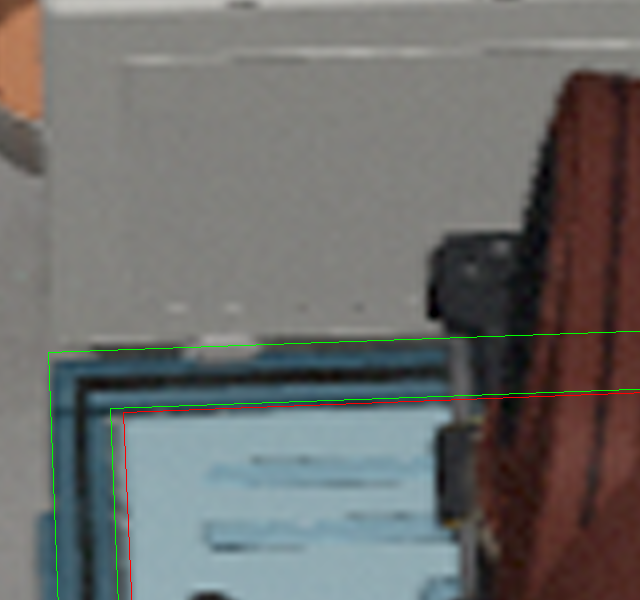

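>>> {"api": "arm_command", "payload": {
  "steps": [
    [[0,0,0.05],[0,0,0],0],
    [[0,0,0.1],[0,0,0],0],
    [[0,0,0.15],[0,0,0],0],
    [[0,0,0.2],[0,0,0],0],
    [[0,0,0.2],[0,0,0],0]
  ]
}}

```text
t: 29.6
tcp_pos: [0.5142, -0.1646, 0.1096]
tcp_rot: [-0.002, 0.697, 0.717, 0.001]
contact_force: [-0.8, -0.4, -2.5]
width: 0.181
```

```bash
python3 -c "
from h import *
plan((.5147,-.1655,.0887),91.42)
"
```

```text
t 29.6 tcp [ 0.5142 -0.1646  0.1096] yaw 91.63 tz [-0.002  0.003 -1.   ] w 0.181 F [-0.8 -0.4 -2.5] q [ 0.61  0.24 -0.43  1.85  0.11  1.08  0.17]
shift [-0.008  0.004  0.174] turn [-0.003 -0.006  0.007]
```

Entering freely (underside at ~0.092). Continue.

>>> {"api": "arm_command", "payload": {
  "steps": [
    [[0,0,0.04],[0,0,0],0],
    [[0,0,0.08],[0,0,0],0],
    [[0,0,0.12],[0,0,0],0],
    [[0,0,0.15],[0,0,0],0],
    [[0,0,0.15],[0,0,0],0]
  ]
}}

```text
t: 30.1
tcp_pos: [0.5139, -0.1645, 0.091]
tcp_rot: [-0.002, 0.697, 0.717, 0.0]
contact_force: [0.3, 0.3, -3.6]
width: 0.181
```

```bash
python3 -c "
from h import *
plan((.5147,-.1655,.0887),91.42)
p=eyes.snapshot('wrist'); save(p,'w22')
"
```

```text
t 30.1 tcp [ 0.5139 -0.1645  0.091 ] yaw 91.63 tz [-0.003  0.004 -1.   ] w 0.181 F [ 0.3  0.3 -3.6] q [ 0.61  0.26 -0.43  1.87  0.12  1.05  0.16]
shift [-0.009  0.007  0.019] turn [-0.005 -0.007  0.007]
```

View pics/w22.png

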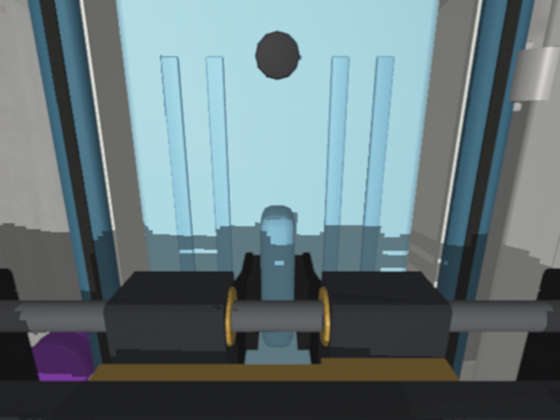

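>>> {"api": "arm_command", "payload": {
  "steps": [
    [[0,0,0.015],[0,0,0],0],
    [[0,0,0.03],[0,0,0],0],
    [[0,0,0.035],[0,0,0],0],
    [[0,0,0.035],[0,0,0],0]
  ]
}}

```text
t: 30.55
tcp_pos: [0.5143, -0.1645, 0.0886]
tcp_rot: [-0.002, 0.697, 0.717, 0.0]
contact_force: [-6.3, 2.8, 10.0]
width: 0.18
```

```bash
python3 -c "
from h import *
plan((.5147,-.1655,.0887),91.42)
"
```

```text
t 30.55 tcp [ 0.5143 -0.1645  0.0886] yaw 91.64 tz [-0.002  0.003 -1.   ] w 0.18 F [-6.3  2.8 10. ] q [ 0.61  0.26 -0.43  1.87  0.12  1.04  0.16]
shift [-0.008  0.003 -0.001] turn [-0.003 -0.005  0.007]
```

>>> {"api": "arm_command", "payload": {
  "steps": [
    [[0,0,0.02],[0,0,0],0],
    [[0,0,0.01],[0,0,0],0.4],
    [[0,0,0],[0,0,0],0.4],
    [[0,0,0],[0,0,0],0.4],
    [[0,0,0],[0,0,0],0.4],
    [[0,0,-0.1],[0,0,0],0.4],
    [[0,0,-0.3],[0,0,0],0.4],
    [[0,0,-0.6],[0,0,0],0.4],
    [[0,0,-0.9],[0,0,0],0.4],
    [[0,0,-0.9],[0,0,0],0.4]
  ]
}}

```text
t: 31.55
tcp_pos: [0.5173, -0.1653, 0.2026]
tcp_rot: [0.002, 0.697, 0.717, 0.002]
contact_force: [0.2, 0.7, -0.5]
width: 0.399
```

```bash
python3 -c "
from h import *
plan((.45,-.1655,.3),91.42)
p=eyes.snapshot('wrist'); save(p,'w23')
p=eyes.snapshot('scene'); save(p,'s23'); f=p['frame'][140:260,220:380,::-1]; cv2.imwrite('pics/s23z.png',cv2.resize(f,None,fx=4.5,fy=4.5,interpolation=cv2.INTER_CUBIC))
"
```

```text
t 31.55 tcp [ 0.5173 -0.1653  0.2026] yaw 91.65 tz [ 0.006 -0.    -1.   ] w 0.399 F [ 0.2  0.7 -0.5] q [ 0.63  0.15 -0.44  1.74  0.07  1.26  0.2 ]
shift [ 0.014 -0.555 -0.816] turn [0.012 0.    0.008]
```

View pics/w23.png

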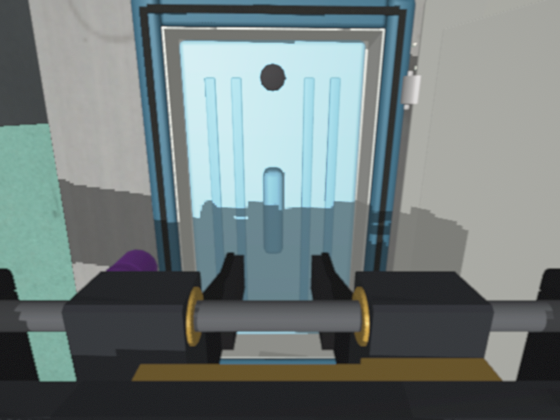

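View pics/s23z.png

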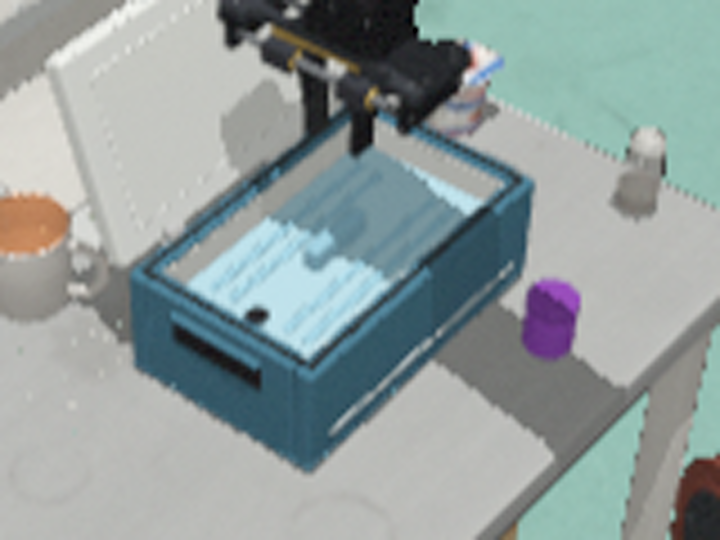

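>>> {"api": "arm_command", "payload": {
  "steps": [
    [[0,-0.1,-0.3],[0,0,-0.2],0],
    [[0,-0.2,-0.6],[0,0,-0.5],0],
    [[0,-0.3,-1],[0,0,-0.8],0],
    [[0,-0.3,-1],[0,0,-1],0],
    [[0,-0.3,-1],[0,0,-1],0]
  ],
  "grip_force": 5
}}

```text
t: 32.15
tcp_pos: [0.4789, -0.1663, 0.3181]
tcp_rot: [0.0, 0.487, 0.873, 0.001]
contact_force: [0.4, -0.2, 0.5]
width: 0.043
```

```bash
python3 -c "
from h import *
plan((.5,-.162,.4),151.4)
p=eyes.snapshot('top'); save(p,'t24'); np.save('pt24.npy',p,allow_pickle=True)
for th in (1.8,2.0): 
  for y in(-.154,0,.154):
    r=.19; X=(.095-r*np.cos(th),y,.112+r*np.sin(th)); print(th,y,proj(p,W(X)),proj(p,W((X[0]+.023*np.sin(th),y,X[2]+.023*np.cos(th)))))
"
```

```text
t 32.15 tcp [ 0.4789 -0.1663  0.3181] yaw 121.72 tz [ 0.001  0.001 -1.   ] w 0.043 F [ 0.4 -0.2  0.5] q [ 0.69  0.03 -0.45  1.63  0.01  1.48  0.79]
shift [-0.061  0.17  -0.682] turn [ 0.003 -0.    -0.989]
1.8 -0.154 [400.74135285 126.12771418] [399.30604122 117.61529225]
1.8 0 [334.13895436 128.35339017] [333.24204356 119.79166473]
1.8 0.154 [267.04350068 130.59554276] [266.69298322 121.98401683]
2.0 -0.154 [397.98091944 113.15610759] [396.12865586 106.18408223]
2.0 0 [332.47685198 115.29770469] [331.39368894 108.27533291]
2.0 0.154 [266.49595932 117.45489117] [266.19309595 110.38162555]
```

View pics/t24.png

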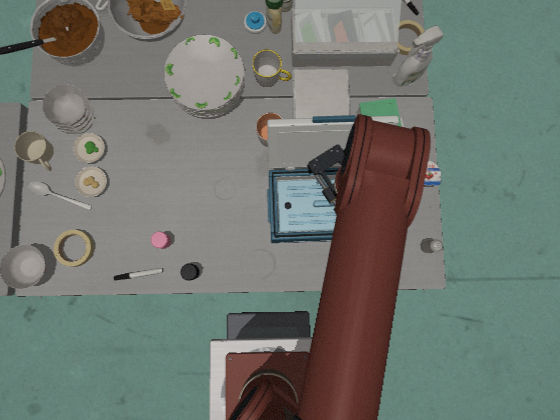

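>>> {"api": "arm_command", "payload": {
  "steps": [
    [[0,0,-0.3],[0,0,-0.3],0],
    [[0,0,-0.6],[0,0,-0.6],0],
    [[0,0,-0.7],[0,0,-1],0],
    [[0,0,-0.7],[0,0,-1],0],
    [[0,0,-0.7],[0,0,-1],0]
  ]
}}

```text
t: 32.7
tcp_pos: [0.4785, -0.1663, 0.3993]
tcp_rot: [-0.002, 0.247, 0.969, 0.001]
contact_force: [-0.3, 0.3, -0.9]
width: 0.005
```

```bash
python3 -c "
from h import *
plan((.59,-.162,.4),181.4)
"
```

```text
t 32.7 tcp [ 0.4785 -0.1663  0.3993] yaw 151.36 tz [-0.003  0.004 -1.   ] w 0.005 F [-0.3  0.3 -0.9] q [ 0.69  0.03 -0.45  1.47  0.01  1.65  1.31]
shift [-0.798  0.477 -0.009] turn [ 0.005 -0.008 -1.001]
```

>>> {"api": "arm_command", "payload": {
  "steps": [
    [[-0.2,0.1,0],[0,0,-0.3],0],
    [[-0.5,0.3,0],[0,0,-0.6],0],
    [[-0.8,0.48,0],[0,0,-1],0],
    [[-0.8,0.48,0],[0,0,-1],0],
    [[-0.8,0.48,0],[0,0,-1],0]
  ]
}}

```text
t: 33.2
tcp_pos: [0.5908, -0.1613, 0.3955]
tcp_rot: [-0.004, -0.011, 1.0, 0.003]
contact_force: [-0.1, -0.5, -0.5]
width: 0.004
```

```bash
python3 -c "
from h import *
plan((.72,-.159,.4),181.4)
p=eyes.snapshot('scene'); save(p,'s25')
"
```

```text
t 33.2 tcp [ 0.5908 -0.1613  0.3955] yaw -178.75 tz [-0.008  0.006 -1.   ] w 0.004 F [-0.1 -0.5 -0.5] q [ 0.59  0.28 -0.53  1.22  0.13  1.69  1.69]
shift [-1.076 -0.004 -0.046] turn [ 0.012 -0.015 -0.005]
```

View pics/s25.png

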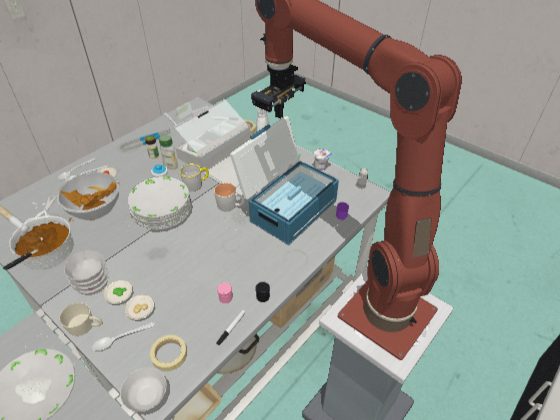

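>>> {"api": "arm_command", "payload": {
  "steps": [
    [[-0.3,0,0],[0,0,0],0],
    [[-0.6,0,0],[0,0,0],0],
    [[-1,0,0],[0,0,0],0],
    [[-1,0,0],[0,0,0],0]
  ]
}}

```text
t: 33.65
tcp_pos: [0.7138, -0.1589, 0.3887]
tcp_rot: [-0.007, -0.008, 1.0, 0.004]
contact_force: [0.9, -0.9, -1.9]
width: 0.006
```

```bash
python3 -c "
from h import *
plan((.73,-.159,.4),181.4)
p=eyes.snapshot('wrist'); save(p,'w26')
"
```

```text
t 33.65 tcp [ 0.7138 -0.1589  0.3887] yaw -179.13 tz [-0.014  0.008 -1.   ] w 0.006 F [ 0.9 -0.9 -1.9] q [ 0.42  0.56 -0.51  0.85  0.26  1.8   1.62]
shift [-0.134 -0.002 -0.096] turn [ 0.017 -0.026 -0.018]
```

View pics/w26.png

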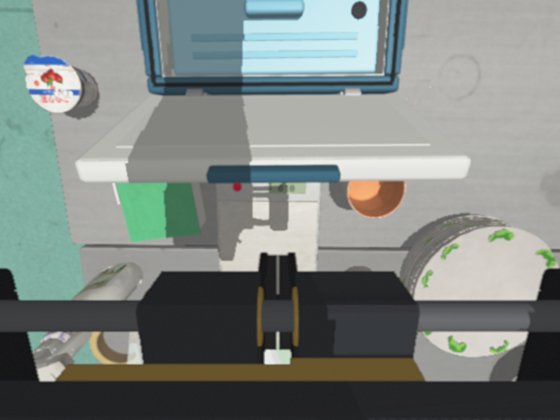

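```bash
python3 -c "
from h import *
p=eyes.snapshot('wrist')
for th in (1.7,1.75,1.8,1.85,1.9): 
  o=[]
  for y in(.154,-.154):
    r=.19; X=(.095-r*np.cos(th),y,.112+r*np.sin(th)); o+=[np.round(proj(p,W(X)),0),np.round(proj(p,W((X[0]+.023*np.sin(th),y,X[2]+.023*np.cos(th)))),0)]
  print(th,o)
"
```

```text
1.7 [array([487., 116.]), array([480., 148.]), array([ 58., 119.]), array([ 67., 151.])]
1.75 [array([484., 129.]), array([476., 159.]), array([ 62., 133.]), array([ 71., 163.])]
1.8 [array([480., 142.]), array([472., 171.]), array([ 66., 146.]), array([ 75., 174.])]
1.85 [array([476., 154.]), array([467., 181.]), array([ 70., 158.]), array([ 80., 185.])]
1.9 [array([472., 165.]), array([463., 191.]), array([ 74., 169.]), array([ 84., 194.])]
```

>>> {"api": "arm_command", "payload": {
  "steps": [
    [[-0.13,0,0],[0.02,-0.03,-0.02],0],
    [[-0.13,0,0.2],[0.02,-0.03,-0.02],0],
    [[-0.13,0,0.4],[0.02,-0.03,-0.02],0],
    [[-0.13,0,0.7],[0.02,-0.03,-0.02],0],
    [[-0.13,0,0.9],[0.02,-0.03,-0.02],0],
    [[-0.13,0,0.9],[0.02,-0.03,-0.02],0]
  ]
}}

```text
t: 34.35
tcp_pos: [0.7221, -0.1589, 0.2843]
tcp_rot: [0.001, -0.012, 1.0, -0.003]
contact_force: [0.3, -0.1, 0.3]
width: 0.007
```

```bash
python3 -c "
from h import *
plan((.725,-.159,.26),181.4)
p=eyes.snapshot('wrist'); save(p,'w27')
"
```

```text
t 34.35 tcp [ 0.7221 -0.1589  0.2843] yaw -178.66 tz [ 0.003 -0.005 -1.   ] w 0.007 F [ 0.3 -0.1  0.3] q [ 0.46  0.55 -0.52  1.08  0.27  1.57  1.6 ]
shift [-0.024 -0.     0.203] turn [-0.01   0.005 -0.002]
```

View pics/w27.png

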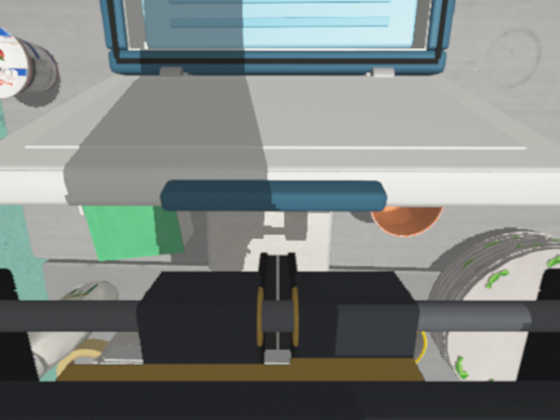

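```bash
python3 -c "
from h import *
s=manip.get_state(); r=rot(s['tcp_rot'])
for th in np.arange(1.9,-0.06,-.1):
    X=W((.094-.165*np.cos(th)+.023*np.sin(th)+.01,.003,.112+.165*np.sin(th)+.023*np.cos(th)))
    print(round(th,2),np.round(X,3),np.round(r.inv().apply(np.array(X)-s['tcp_pos'])/.12,2))
"
```

```text
1.9 [ 0.696 -0.157  0.261] [0.23 0.02 0.22]
1.8 [ 0.68  -0.158  0.267] [0.36 0.02 0.16]
1.7 [ 0.665 -0.158  0.273] [0.49 0.02 0.12]
1.6 [ 0.648 -0.159  0.276] [0.62 0.02 0.09]
1.5 [ 0.632 -0.159  0.278] [0.76 0.02 0.07]
1.4 [ 0.615 -0.159  0.279] [0.9  0.02 0.06]
1.3 [ 0.599 -0.16   0.277] [1.04 0.02 0.08]
1.2 [ 0.582 -0.16   0.274] [1.17 0.02 0.1 ]
1.1 [ 0.566 -0.161  0.269] [1.31 0.02 0.14]
1.0 [ 0.551 -0.161  0.263] [1.44 0.02 0.19]
0.9 [ 0.536 -0.161  0.256] [1.56 0.02 0.25]
0.8 [ 0.522 -0.162  0.246] [1.68 0.02 0.33]
0.7 [ 0.509 -0.162  0.236] [1.79 0.02 0.41]
0.6 [ 0.497 -0.162  0.224] [1.88 0.02 0.51]
0.5 [ 0.487 -0.163  0.211] [1.97 0.02 0.62]
0.4 [ 0.478 -0.163  0.197] [2.05 0.02 0.73]
0.3 [ 0.47  -0.163  0.183] [2.12 0.02 0.86]
0.2 [ 0.463 -0.163  0.167] [2.17 0.02 0.98]
0.1 [ 0.459 -0.163  0.151] [2.21 0.02 1.12]
-0.0 [ 0.456 -0.163  0.135] [2.24 0.02 1.25]
```

>>> {"api": "arm_command", "payload": {
  "steps": [
    [[0,0,0.1],[0,0,0],0],
    [[0,0,0.18],[0,0,0],0],
    [[0.06,0,0.18],[0,0,0],0],
    [[0.12,0,0.18],[0,0,0],0],
    [[0.19,0,0.18],[0,0,0],0],
    [[0.26,0,0.17],[0,0,0],0],
    [[0.33,0,0.16],[0,0,0],0],
    [[0.4,0,0.14],[0,0,0],0],
    [[0.47,0,0.12],[0,0,0],0],
    [[0.54,0,0.11],[0,0,0],0],
    [[0.54,0,0.11],[0,0,0],0]
  ]
}}

```text
t: 35.5
tcp_pos: [0.657, -0.1607, 0.2735]
tcp_rot: [0.002, -0.012, 1.0, -0.003]
contact_force: [0.6, -0.6, -0.6]
width: 0.006
```

```bash
python3 -c "
from h import *
plan((.648,-.159,.276),181.4)
p=eyes.snapshot('wrist'); save(p,'w28')
"
```

```text
t 35.5 tcp [ 0.657  -0.1607  0.2735] yaw -178.66 tz [ 0.004 -0.006 -1.   ] w 0.006 F [ 0.6 -0.6 -0.6] q [ 0.55  0.42 -0.54  1.29  0.22  1.48  1.63]
shift [ 0.074  0.016 -0.021] turn [-0.012  0.008 -0.002]
```

View pics/w28.png

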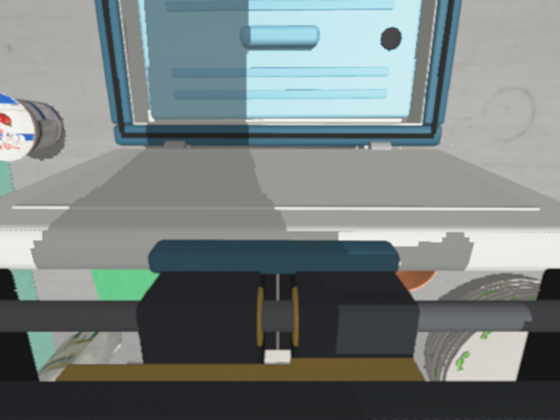

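>>> {"api": "arm_command", "payload": {
  "steps": [
    [[0.07,0,-0.02],[0,0,0],0],
    [[0.14,0,-0.03],[0,0,0],0],
    [[0.21,0,-0.04],[0,0,0],0],
    [[0.28,0,-0.04],[0,0,0],0],
    [[0.35,0,-0.05],[0,0,0],0],
    [[0.42,0,-0.04],[0,0,0],0],
    [[0.49,0,-0.03],[0,0,0],0],
    [[0.49,0,-0.03],[0,0,0],0]
  ]
}}

```text
t: 36.35
tcp_pos: [0.5973, -0.1624, 0.2768]
tcp_rot: [0.002, -0.011, 1.0, -0.003]
contact_force: [1.0, -0.6, -0.2]
width: 0.005
```

```bash
python3 -c "
from h import *
plan((.599,-.159,.276),181.4)
p=eyes.snapshot('wrist'); save(p,'w29')
p=eyes.snapshot('scene'); save(p,'s29')
"
```

```text
t 36.35 tcp [ 0.5973 -0.1624  0.2768] yaw -178.69 tz [ 0.003 -0.007 -1.   ] w 0.005 F [ 1.  -0.6 -0.2] q [ 0.62  0.29 -0.55  1.44  0.16  1.44  1.67]
shift [-0.015  0.028  0.006] turn [-0.013  0.006 -0.003]
```

View pics/w29.png

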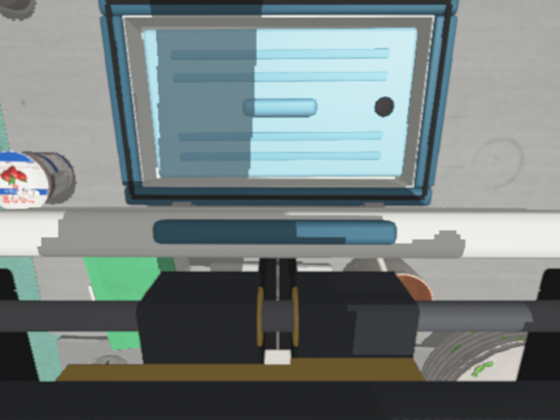

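View pics/s29.png

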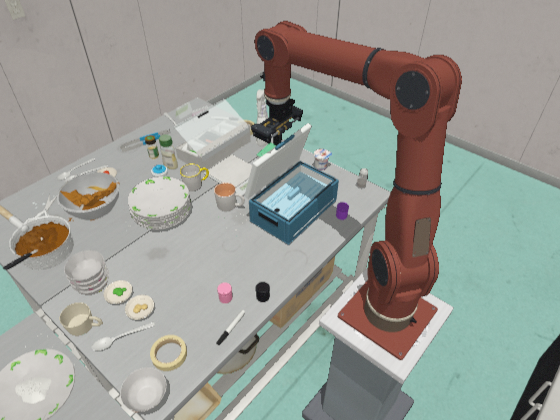

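>>> {"api": "arm_command", "payload": {
  "steps": [
    [[0.08,0,0.01],[0,0,0],0],
    [[0.16,0,0.03],[0,0,0],0],
    [[0.24,0,0.06],[0,0,0],0],
    [[0.31,0,0.09],[0,0,0],0],
    [[0.38,0,0.12],[0,0,0],0],
    [[0.45,0,0.15],[0,0,0],0],
    [[0.51,0,0.18],[0,0,0],0],
    [[0.57,0,0.22],[0,0,0],0],
    [[0.63,0,0.26],[0,0,0],0],
    [[0.68,0,0.3],[0,0,0],0],
    [[0.74,0,0.34],[0,0,0],0],
    [[0.74,0,0.34],[0,0,0],0]
  ]
}}

```text
t: 37.65
tcp_pos: [0.5078, -0.165, 0.2343]
tcp_rot: [0.001, -0.011, 1.0, -0.003]
contact_force: [-0.9, 1.0, 0.2]
width: 0.011
```

```bash
python3 -c "
from h import *
plan((.509,-.162,.236),181.4)
p=eyes.snapshot('wrist'); save(p,'w30')
p=eyes.snapshot('scene'); save(p,'s30')
"
```

```text
t 37.65 tcp [ 0.5078 -0.165   0.2343] yaw -178.72 tz [ 0.001 -0.006 -1.   ] w 0.011 F [-0.9  1.   0.2] q [ 0.73  0.13 -0.54  1.71  0.07  1.32  1.76]
shift [-0.01   0.025 -0.014] turn [-0.012  0.002 -0.004]
```

View pics/w30.png

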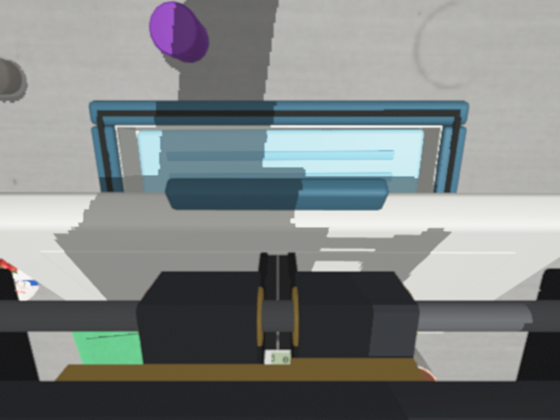

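View pics/s30.png

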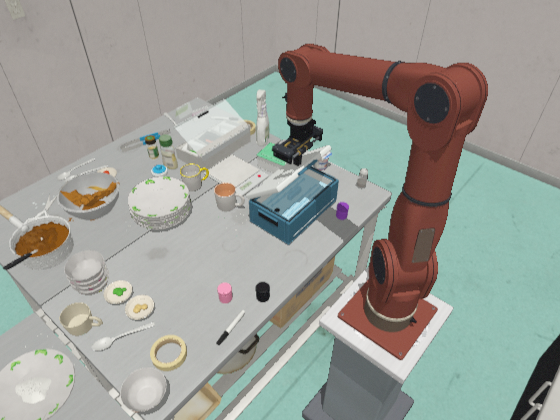

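>>> {"api": "arm_command", "payload": {
  "steps": [
    [[0.05,0,0.05],[0,0,0],0],
    [[0.09,0,0.1],[0,0,0],0],
    [[0.13,0,0.15],[0,0,0],0],
    [[0.17,0,0.2],[0,0,0],0],
    [[0.21,0,0.26],[0,0,0],0],
    [[0.25,0,0.32],[0,0,0],0],
    [[0.28,0,0.38],[0,0,0],0],
    [[0.31,0,0.44],[0,0,0],0],
    [[0.34,0,0.5],[0,0,0],0],
    [[0.37,0,0.56],[0,0,0],0],
    [[0.37,0,0.56],[0,0,0],0]
  ]
}}

```text
t: 38.85
tcp_pos: [0.4635, -0.1664, 0.1666]
tcp_rot: [0.0, -0.011, 1.0, -0.003]
contact_force: [0.1, 0.4, -0.6]
width: 0.007
```

```bash
python3 -c "
from h import *
plan((.456,-.163,.135),181.4)
p=eyes.snapshot('scene'); save(p,'s31')
"
```

```text
t 38.85 tcp [ 0.4635 -0.1664  0.1666] yaw -178.73 tz [ 0.    -0.006 -1.   ] w 0.007 F [ 0.1  0.4 -0.6] q [ 0.76  0.08 -0.53  1.89  0.05  1.18  1.8 ]
shift [0.062 0.031 0.263] turn [-0.012  0.    -0.004]
```

View pics/s31.png

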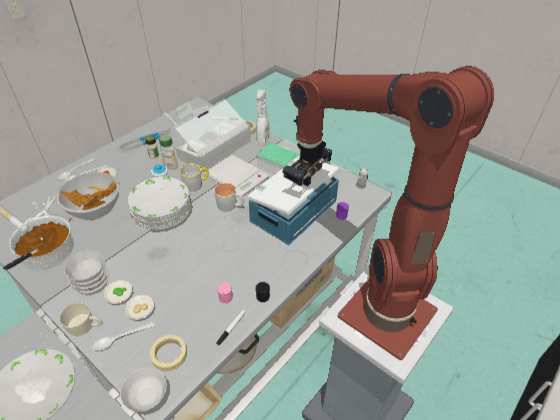

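>>> {"api": "arm_command", "payload": {
  "steps": [
    [[0.02,0,0.06],[0,0,0],0],
    [[0.03,0,0.12],[0,0,0],0],
    [[0.04,0,0.17],[0,0,0],0],
    [[0.05,0,0.22],[0,0,0],0],
    [[0.05,0,0.25],[0,0,0],0],
    [[0.05,0,0.27],[0,0,0],0],
    [[0.05,0,0.27],[0,0,0],0]
  ]
}}

```text
t: 39.6
tcp_pos: [0.4576, -0.1668, 0.1354]
tcp_rot: [-0.0, -0.011, 1.0, -0.003]
contact_force: [-8.1, 2.4, 12.5]
width: 0.008
```

```bash
python3 -c "
from h import *
plan((.456,-.163,.135),181.4)
"
```

```text
t 39.6 tcp [ 0.4576 -0.1668  0.1354] yaw -178.73 tz [-0.    -0.006 -1.   ] w 0.008 F [-8.1  2.4 12.5] q [ 0.76  0.1  -0.53  1.94  0.07  1.11  1.8 ]
shift [0.012 0.032 0.003] turn [-0.012 -0.001 -0.004]
```

>>> {"api": "arm_command", "payload": {
  "steps": [
    [[0,0,0.01],[0,0,0],0],
    [[0,0,0],[0,0,0],0],
    [[0,0,-0.2],[0,0,0],0],
    [[0,0,-0.5],[0,0,0],0],
    [[0,0,-0.9],[0,0,0],0],
    [[0,0,-0.9],[0,0,0],0]
  ]
}}

```text
t: 40.2
tcp_pos: [0.4606, -0.1666, 0.2493]
tcp_rot: [0.004, -0.011, 1.0, -0.005]
contact_force: [1.3, 0.4, -1.1]
width: 0.007
```

>>> {"api": "arm_command", "payload": {
  "steps": [
    [[0,0.4,-0.2],[0,0,0],0],
    [[0,0.8,-0.5],[0,0,0],0],
    [[0,1,-0.5],[0,0,0],0],
    [[0,1,-0.5],[0,0,0],0]
  ]
}}

```text
t: 40.6
tcp_pos: [0.4585, -0.0405, 0.31]
tcp_rot: [0.006, -0.015, 1.0, -0.005]
contact_force: [0.5, 0.6, 0.1]
width: 0.006
```

>>> {"api": "arm_command", "payload": {
  "steps": [
    [[0,0.4,0],[0,0,0],0],
    [[0,0.8,0],[0,0,0],0],
    [[0,1,0],[0,0,0],0],
    [[0,1,0],[0,0,0],0]
  ]
}}

```text
t: 41.0
tcp_pos: [0.4545, 0.0833, 0.3084]
tcp_rot: [0.006, -0.018, 1.0, -0.005]
contact_force: [0.5, -0.1, 0.2]
width: 0.007
```

```bash
python3 -c "
from h import *
plan((.456,-.163,.135),181.4)
p=eyes.snapshot('top'); save(p,'t32'); f=p['frame'][110:260,240:460,::-1]; cv2.imwrite('pics/t32z.png',cv2.resize(f,None,fx=3.5,fy=3.5,interpolation=cv2.INTER_CUBIC))
for X in [(-.095,.154,.135),(-.095,-.154,.135),(.095,.154,.135),(-.109,0,.127)]: print(np.round(proj(p,W(X)),1), (proj(p,W(X))-[240,110])*3.5)
q=eyes.snapshot('scene'); save(q,'s32'); f=q['frame'][140:260,220:380,::-1]; cv2.imwrite('pics/s32z.png',cv2.resize(f,None,fx=4.5,fy=4.5,interpolation=cv2.INTER_CUBIC))
for X in [(-.095,.154,.112),(-.095,-.154,.112)]: print((proj(q,W(X))-[220,140])*4.5)
"
```

```text
t 41.0 tcp [0.4545 0.0833 0.3084] yaw -177.92 tz [ 0.013 -0.01  -1.   ] w 0.007 F [ 0.5 -0.1  0.2] q [ 0.56 -0.08 -0.79  1.73 -0.04  1.45  1.39]
shift [ 0.08  -2.037  1.465] turn [-0.019  0.024  0.022]
[270.8 238.5] [107.7888264  449.77120991]
[390.  233.8] [524.91701496 433.3544362 ]
[268.  166.4] [ 98.0180523  197.42857256]
[330.5 241.8] [316.68963378 461.40863981]
[308.56298965 374.23874054]
[533.94373991 171.37754416]
```

View pics/t32z.png

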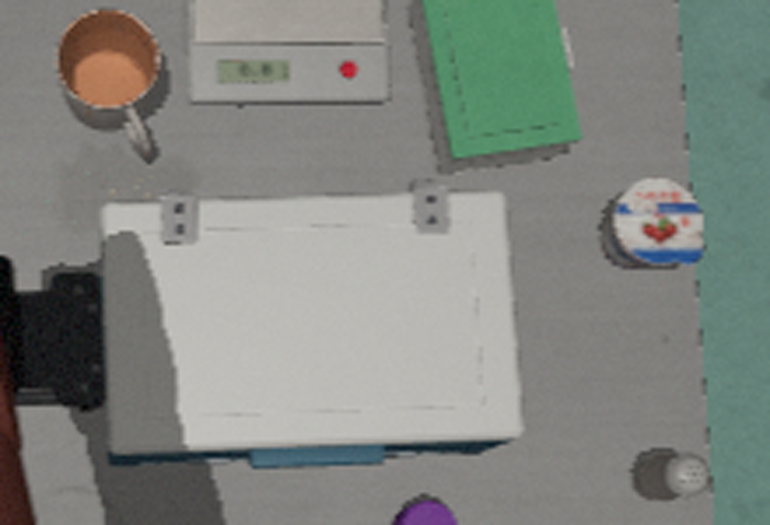

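View pics/s32z.png

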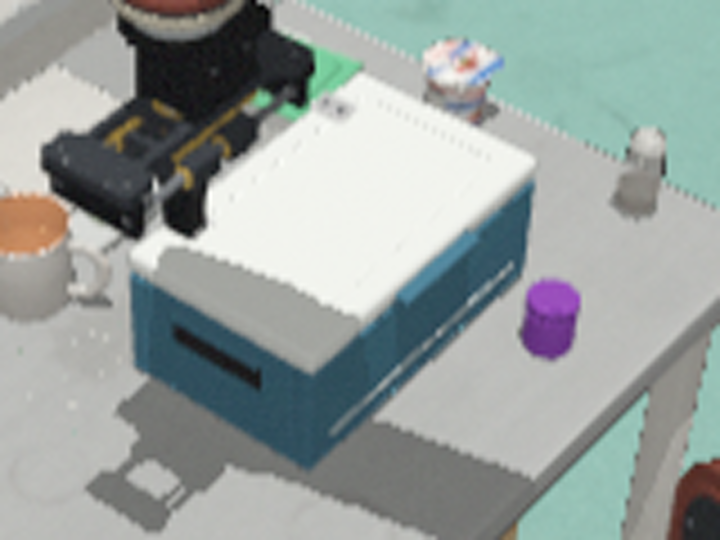

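```bash
python3 -c "
from h import *
p=eyes.snapshot('top'); print([(np.round(d['pixel']).tolist(),round(d['conf'],2)) for d in spotter.spot_in(p,'jar_a_center')])
print(manip.finish_job())"
```

```text
[([160.0, 242.0], 0.76)]
the job is handed in; nothing more can be done
None
```

I put the three orange-capped jars from the table into free pockets, laid the cold plate on the step, closed the lid and handed the job in at about 41 s. There were only three on the table, with no brown curry jar.

- **Jars:** red fruit went into pocket 2, white rice into pocket 1 and green salad into pocket 4. The earlier jars in pockets 3 and 5 stayed put. The wrist picture taken before the plate went in shows all five upright in their pockets.
- **First insertion:** the red jar touched the edge of its pocket, at about 5–6 N. I corrected the position and the contact cleared.
- **Cold plate:** the first alignment over the rim was about 2.7 mm off in x and 3 mm in y, so I corrected both before lowering. It went in freely and met the step at the expected height with about 10 N. Pictures taken after release show even gaps all round.
- **Lid:** I pushed it down slowly from behind. At the end it pressed at 12.5 N with the fingertip at 0.135 m, the height of the closed lid's top. The last top and scene pictures show it flush.
- **Last checks:** the shaker and dessert tub look unmoved, and the arm was clear of everything. The final jar search found only the pink look-alike on the table, which is to be left. Plate level and lid angle were judged from contact heights and pictures, not measured directly.

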